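# Hook the paper tray out from under the desk riser

## Task

The steel paper tray has been pushed in under the desk riser and its pull loop, which has slid somewhere along the tray's front, is hidden beneath the overhanging shelf board. Pick up the hook, reach it in under the board, feel for the loop with light touches, catch it and gently pull the tray out until the front bar of the loop stands about 2 cm in front of the board's front edge. Use only the hook on the riser and tray, then unhook it and lay it down on the table clear of them, leaving the mug, stapler and tape roll alone.

Things in the scene. Friction and masses are not known exactly. Their poses are not given: they have to be found in the camera images.
- riser: Low grey desk riser fixed to the table, 330 wide, 230 deep. Origin: at table height under the middle of its shelf board's front edge; +x points in under the board, +y left, z up. Board 18 thick, underside 85 above the table, overhanging the tray. Side walls' inner faces at y = +149 and -149; bare table below in front of the tray. Files on the board start 85 behind its edge and reach 157 high.
- tray (a joint): How far the steel tray is drawn out, m: 0 = fully in, 0.10 = at its stop. It slides along the riser's -x with about 4 N of friction and stays where left. At 0 its front face stands 85 behind the board's front edge, and the front bar of its loop 50 behind that edge (bar centre).
- tray_face (a point): Middle of the tray's upright front face (270 wide, 12 to 62 above the table), 36 above the table; axes as the riser's. A level U-shaped pull loop of 8 mm round steel bar stands out from the face at this height: two legs with centres 32 apart (24 clear inside) and a front bar along y, its centre 35 before the face (31 clear inside).
- loop_rail (a point): Same point, for the loop's place: the loop's middle may be anywhere up to 60 to the left (+y) or right of here and this is not measured. The loop slides stiffly along the tray's front, about 7 N to shift it, so a light sideways touch of the hook's end on a leg (2 to 3 N) finds it; pressed harder it creeps along. The hook drops into the loop from above.
- hook_grip (a point): Loose hook tool, 120 to 200 g. Point: centre of its black handle, a bar 100 long (its x), 24 wide (y), 32 high (z), 16 above its underside. A 7 mm round steel rod leaves the handle's front along +x, its centre 12 above this point. The tool starts upright, hook end down; hold it level so for the work.
- hook: The same hook tool: origin at the middle of the underside of its handle, axes as for hook_grip.
- hook_tip (a point): Lower end of the hook: 130 in front of the handle's centre (+x) the rod turns straight down (-z); this turned-down end is 7 mm thick, and this point is its rounded end's lowest spot, 2.5 above the handle's underside and 22 below the rod's underside.
- mug_mid (a point): White mug, 80 across, 95 high, bystander; the point is on its axis half-way up.
- stapler_mid (a point): Black desk stapler, 135 long, 34 wide, 57 high, bystander; the point is at its middle, 30 above the table.
- tape_mid (a point): Roll of clear tape lying flat, 100 across, 48 high, bystander; the point is at its centre.
Things that resemble listed ones, but are neither listed nor needed, are in the scene too. What is shaped like the hook but blue is not meant.

How it is judged:
By the outcome, as a careful person would: the job done as asked, in the order asked, and still so for the second after the job is handed in, with the robot touching nothing.
It also fails if it takes over 66 s, if anything falls off the work surface, if the arm or the gripper's body presses on something with over 40 N, if the wrist force passes 120 N, or if a joint passes its speed limit or range.

## Robot

A 6-joint arm with a two-finger parallel gripper is mounted at the origin on the work surface. World frame = base frame: x ahead of the robot, y to its left, z up, the work surface at z = 0. Lengths are in m, angles in rad, forces in N, time in s.
With the tool pointing down it reaches from about 0.275 to 0.975 m from the base axis. Payload 8.4 kg.
Tool frame: the origin (TCP) lies midway between the tips of the shut fingers; the grasp point (between the pads) lies 19 mm behind it; z points along the fingers, y is the direction in which the jaws open and shut (so a half turn about z gives the same grasp; the last joint's range is limited). The gripper opens to 92 mm and grips with 3 to 60 N. Pads are 20 mm wide; open, the fingers measure 128 mm over their backs; the gripper's body (75 mm by 189 mm) begins 69 mm behind the grasp point.
Start: joints at [1.336, 0.353, 1.633, -0, 1.155, -0.002], TCP at [0.144, 0.608, 0.215] pointing down, gripper open.
Joint ranges: [-2.63, 2.63], [-0.92, 2.1], [0.06, 2.66], [-1.3, 4.44], [0, 2.69], [-3.02, 3.02]. Speed limits (rad/s): [2.22, 2.22, 2.79, 3.14, 3.14, 3.14].

## Interface

Orientations are given as a unit quaternion [x, y, z, w].
In Python, from workcell import r gives the robot as it stands.
- The arm moves only by the tool carry_out, never from a script. Its argument "targets" is a list of rows, each an object with "twist": the turn, a rotation vector about the tool's x, y, z in units of 6 degrees (1.0 is 6 degrees), a list of three; "linear": the shift along the tool's x, y, z in units of 40 mm (1.0 is 40 mm), a list of three; "hand": the opening, from 0 (shut) to 1 (fully open). A call has 1 to 8 rows; each row shifts and turns the commanded pose from where the row before left it, along the tool's axes as they then stand; what a row does not reach is not made up. A row lasts 1/12 s, in which the tool goes at most 41.7 mm and 7.16 degrees, less where a joint would pass 70% of its speed; a pose out of reach is approached as far as the arm can. A call is refused whole if a number of a shift passes 1 or a number of a turn 1, either way. A call with a gripper value outside its range is refused whole. The fingers move at their own pace and stop on an object; "newtons" is the grip in N (left out, the last holds). Time passes only in rows, so rows that do not move let the fingers close. It gives the time, the measured TCP pose, the force and the opening at its end, in the units of the state.
- r.sense(): the state, without advancing time (a new reading comes with each control period).
- r.camera(name): name is "side" or "top"; returns the picture (420x560x3 uint8, red, green, blue); there is no depth.
- r.get_calibration(name): a dict with "mtx" (3x3 intrinsics, pixels), "k1" (the pictures are not rectified: a ray, as slopes to the right and down, at radius r is drawn at 1 + k1 r^2 times it, then the intrinsics apply), "rvec" (rotation vector, rad) and "tvec" (3), from world to camera coordinates, as OpenCV has them. Camera axes: x right, y down, z forward; pixel columns grow to the right and rows downward; lengths in m; the calibration is good to about 2 mm. A picture is of the moment at which its call begins. get_calibration takes no time and is no camera call.
- r.close_job(): hands the job in, once; it reports no verdict.
Trained networks look in the newest picture that a camera, given by its name, has taken for a name from the list of things; names that differ only in an ending like _2 or _b are one class to them, and where a whole thing is asked for, a point or a joint stands for the part that bears it (a point fixed in the world has none). Each returns a list of dicts, best first, with "conf" (0 to 1); they miss things now and then, are a little off and sometimes report something else, mostly with a low value. They report only what shows in the picture. A call takes as long as a camera call. They do not tell look-alikes from the thing itself.
- r.spot_in(camera, thing): "box" ([centre column, centre row, width, height] as shares, 0 to 1, of the picture: columns of its width, rows of its height, round what is visible of it).
- r.regions_of(camera, thing): "mask" (420x560 bool, what is visible of it) and "box" ([centre column, centre row, width, height] as shares, 0 to 1, of the picture: columns of its width, rows of its height, round what is visible of it).
The state is a dict: "t": time; "joints": joint angles; "joint_velocities": joint speeds; "effort": joint torques, N m; "position": TCP position; "ee_rot": TCP orientation; "force": force on the tool from outside, world axes, zero at the start; "torque": the same for the moment, N m; "grip_width": finger opening in m.
Only numpy, scipy, OpenCV 4.12 (cv2) and the standard library are available. Lean on these libraries where they do the work, as an engineer would, in place of code of your own. Each camera call takes 0.05 s, during which the arm holds its last target.

## Working session

There is one attempt and no reset: what is moved stays moved. The work goes in short steps, Python scripts to look and compute and a tool call to move; the robot and the scene stay as the last step left them, time stands still between calls to the robot, and variables do not carry over. Pictures are saved under pics/ and viewed, and the job is handed in when it is done.

Besides the shell and the picture viewer there is one more tool, called after "Emit:" by a JSON object that holds its "fn" and its "kwargs", one argument or row to a line. carry_out: Moves the arm, as the interface text tells. Its arguments: {"type":"object","properties":{"targets":{"type":"array"},"newtons":{"type":"number"}},"required":["targets"]}

```bash
ls; mkdir -p pics; python3 - <<'E'
from workcell import r
import cv2
s=r.sense();print(s)
for c in ["side","top"]:
    im=r.camera(c);cv2.imwrite(f"pics/{c}0.png",im[:,:,::-1])
    print(c,r.get_calibration(c))
    for n in ["hook","riser","tray","mug_mid","stapler_mid","tape_mid"]:
        for d in r.spot_in(c,n)[:4]:
            b=d["box"];print(c,n,round(d["conf"],2),[round(b[0]*560),round(b[1]*420),round(b[2]*560),round(b[3]*420)])
print(r.sense()["t"])
E
```

```text
pics
{'t': 0.0, 'joints': array([ 1.33561193e+00,  3.53641160e-01,  1.63416772e+00, -3.33144121e-05,
        1.15522529e+00, -2.41686767e-03]), 'joint_velocities': array([ 0.00093743,  0.00096948,  0.00054985, -0.00032679,  0.00106193,
        0.00050209]), 'effort': array([-2.06607321e-03, -5.93824947e+01, -3.34213078e+01,  6.96180831e-02,
        2.32018990e-02, -3.99365217e-05]), 'position': array([0.14406731, 0.60762589, 0.21385371]), 'ee_rot': array([ 1.16114480e-01,  9.93235575e-01, -7.17481619e-04, -7.02978105e-05]), 'force': array([ 0.75501811, -0.04772258,  0.16715001]), 'torque': array([ 0.02779312, -0.04576173, -0.00246245]), 'grip_width': 0.09217696275109943}
side {'mtx': array([[416.70207428,   0.        , 285.52240485],
       [  0.        , 416.70207428, 211.25629975],
       [  0.        ,   0.        ,   1.        ]]), 'k1': -0.1044491228204225, 'rvec': array([ 2.33141796, -0.22619106,  0.11367847]), 'tvec': array([-0.48253578,  0.1156796 ,  1.06166051])}
side hook 0.85 [267, 173, 56, 23]
side hook 0.79 [199, 185, 21, 48]
side hook 0.58 [230, 136, 15, 25]
side riser 0.79 [385, 208, 132, 119]
side mug_mid 0.58 [314, 365, 53, 59]
side stapler_mid 0.6 [326, 151, 38, 26]
side tape_mid 0.69 [384, 370, 58, 54]
top {'mtx': array([[409.58807702,   0.        , 284.98493037],
       [  0.        , 409.58807702, 208.75916542],
       [  0.        ,   0.        ,   1.        ]]), 'k1': -0.009910294125591782, 'rvec': array([ 2.04396879, -2.15567705,  0.24865605]), 'tvec': array([0.03832455, 0.52902365, 1.04487733])}
top hook 0.93 [204, 234, 20, 64]
top hook 0.93 [210, 312, 69, 24]
top hook 0.59 [140, 272, 67, 19]
top riser 0.82 [283, 130, 136, 108]
top riser 0.5 [443, 223, 47, 38]
top mug_mid 0.71 [441, 224, 43, 36]
top stapler_mid 0.81 [184, 167, 28, 46]
top tape_mid 0.56 [439, 178, 42, 39]
0.7
```

View pics/side0.png

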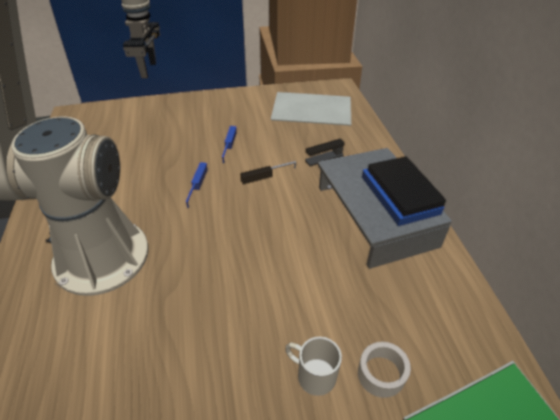

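View pics/top0.png

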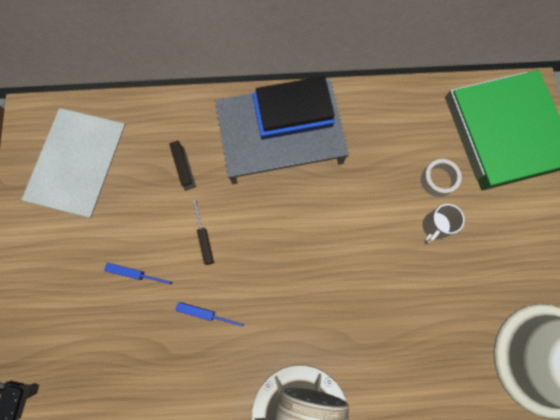

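Hook candidates: the black one is at top (204,234) / side (267,173). The blue ones are at top (210,312) and (140,272), side (199,185) and (230,136). By the description I choose the black one. The riser is at top (283,130), and the stapler beside it at top (182,165). Next come close crops and a measurement.

```bash
cat > h.py <<'E'
import numpy as np,cv2
from workcell import r
from scipy.optimize import least_squares
def cal(c):
    d=r.get_calibration(c);return d["mtx"],d["k1"],cv2.Rodrigues(np.array(d["rvec"]))[0],np.array(d["tvec"])
def proj(c,P):
    K,k1,R,t=cal(c);D=np.array([k1,0,0,0,0])
    return cv2.projectPoints(np.atleast_2d(P).astype(float),cv2.Rodrigues(R)[0],t,K,D)[0].reshape(-1,2)
def ray(c,uv):
    K,k1,R,t=cal(c)
    n=cv2.undistortPoints(np.array([[uv]],float),K,np.array([k1,0,0,0,0]))[0,0]
    return -R.T@t,R.T@np.array([n[0],n[1],1.])
def onz(c,uv,z):
    o,d=ray(c,uv);return o+d*(z-o[2])/d[2]
def tri(a,b):
    o1,d1=ray("side",a);o2,d2=ray("top",b)
    f=lambda X:np.r_[proj("side",X)[0]-a,proj("top",X)[0]-b]
    s=least_squares(f,onz("top",b,0.03));return s.x,np.abs(s.fun).max()
def crop(im,u,v,w,h,k,fn):
    c=im[v-h//2:v+h//2,u-w//2:u+w//2,::-1]
    cv2.imwrite(fn,cv2.resize(c,None,fx=k,fy=k,interpolation=cv2.INTER_CUBIC))
E
python3 - <<'E'
from h import *
S=cv2.imread("pics/side0.png")[:,:,::-1];T=cv2.imread("pics/top0.png")[:,:,::-1]
crop(S,270,170,80,60,10,"pics/s_hook.png");crop(T,204,230,80,80,7,"pics/t_hook.png")
crop(S,385,210,160,130,5,"pics/s_ris.png");crop(T,282,135,150,120,5,"pics/t_ris.png")
E
```

```text
(no output)
```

View pics/s_hook.png

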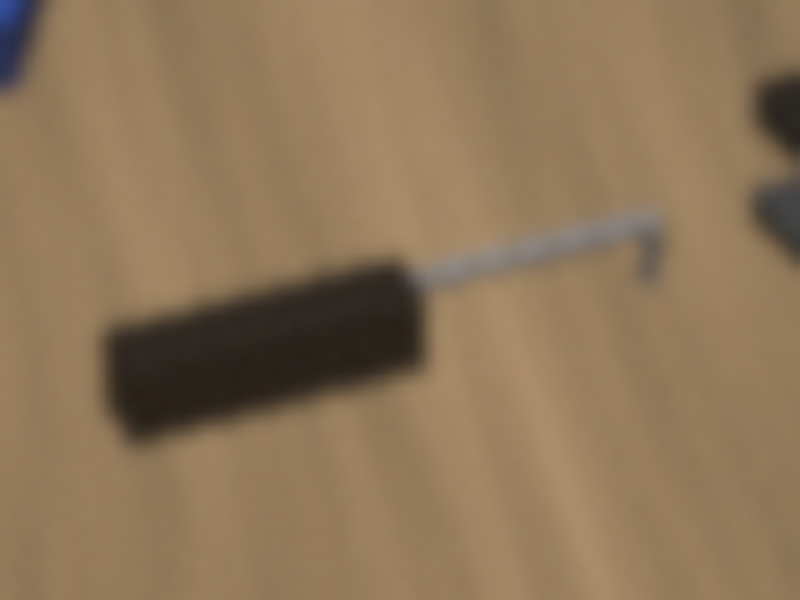

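View pics/t_hook.png

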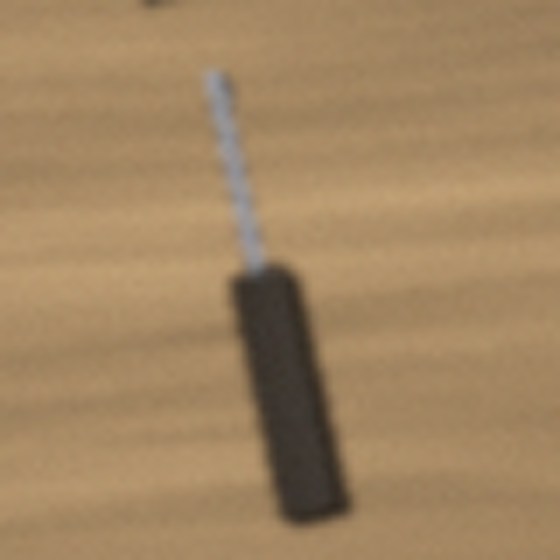

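View pics/s_ris.png

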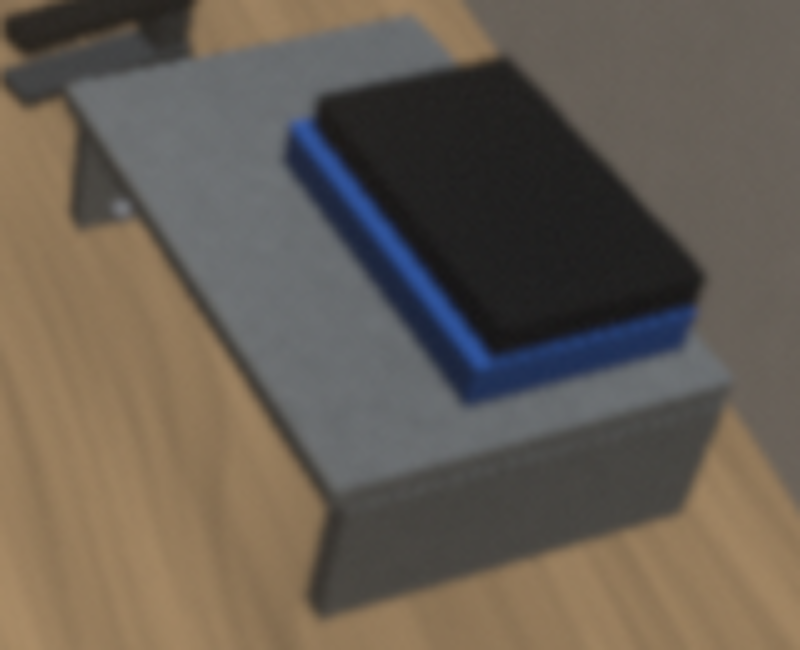

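View pics/t_ris.png

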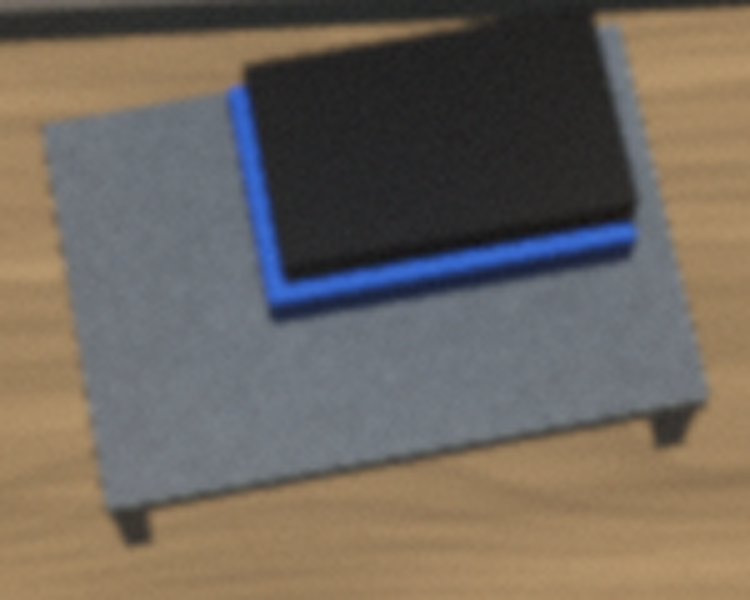

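```bash
python3 - <<'E'
from h import *
print("tri riser FL,FR,BR,BL",*[ (np.round(a,4),round(b,2)) for a,b in [tri((318.4,162.6),(228.4,176.6)),tri((373,244.4),(348,155.4)),tri((450.6,221.4),(331.4,80.6)),tri((387.4,148),(216,100.4))]],sep="\n")
# side image left end vs right: front-left = +y
def fit(mod,obs,x0):
    def W(p):
        c,s=np.cos(p[2]),np.sin(p[2]);return lambda q:np.array([p[0]+c*q[0]-s*q[1],p[1]+s*q[0]+c*q[1],q[2]])
    f=lambda p:np.concatenate([proj(c,W(p)(q))[0]-uv for c,q,uv in obs])
    s=least_squares(f,x0);print(np.round(s.x,4),np.degrees(s.x[2]));print(np.round(s.fun.reshape(-1,2),1).tolist());return s.x,W(s.x)
H=.103
cs={'FL':(0,.165,H),'FR':(0,-.165,H),'BR':(.23,-.165,H),'BL':(.23,.165,H)}
o=[("side",cs['FL'],(318.4,162.6)),("side",cs['FR'],(373,244.4)),("side",cs['BR'],(450.6,221.4)),("side",cs['BL'],(387.4,148)),
("top",cs['FL'],(228.4,176.6)),("top",cs['FR'],(348,155.4)),("top",cs['BR'],(331.4,80.6)),("top",cs['BL'],(216,100.4))]
pr,Wr=fit(None,o,[.6,0,0.])
print("tri hook bend,base",tri((295.5,161.5),(194.7,200.3)),tri((271.5,168.2),(200.4,228.3)))
oh=[("top",(.1335,0,.0315),(194.7,200.3)),("top",(.05,0,.0315),(200.4,228.3)),("side",(.13,0,.0025),(294.8,168)),("side",(.05,0,.0315),(271.5,168.2)),("top",(-.05,0,.03),(209.,263.2))]
x0=[.45,.2,0]
ph,Wh=fit(None,oh,x0)
print("hook rel riser: yaw diff",np.degrees(ph[2]-pr[2]))
# pale spot
o_,d=ray("side",(329.4,186.6))
for z in (0,.036,.05):
    P=onz("side",(329.4,186.6),z);v=P[:2]-pr[:2];c,s=np.cos(pr[2]),np.sin(pr[2]);print("spot riser frame",z,c*v[0]+s*v[1],-s*v[0]+c*v[1])
from h import r
for n,c in [("stapler_mid",.03),("mug_mid",.047),("tape_mid",.024)]:
    d=r.spot_in("top",n)
    if d: b=d[0]["box"];print(n,np.round(onz("top",(b[0]*560,b[1]*420),c),3))
E
```

```text
tri riser FL,FR,BR,BL
(array([0.6186, 0.1564, 0.0966]), np.float64(0.2))
(array([ 0.6657, -0.1682,  0.092 ]), np.float64(1.2))
(array([ 0.8849, -0.1396,  0.1002]), np.float64(0.17))
(array([0.8419, 0.1858, 0.0998]), np.float64(0.33))
[ 0.6369 -0.0087  0.1367] 7.830902896055286
[[-1.3, -1.2], [-2.2, -1.1], [1.3, -0.5], [-0.0, -0.8], [0.3, 0.5], [2.3, -0.5], [0.5, -1.5], [-0.3, -1.0]]
tri hook bend,base (array([0.57630692, 0.26108531, 0.02808684]), np.float64(0.10823538344027384)) (array([0.49664605, 0.24641768, 0.02392973]), np.float64(0.17236717023922665))
[0.4464 0.2327 0.2103] 12.046455885667319
[[-0.1, -0.6], [0.6, -0.2], [-0.4, 0.3], [-0.5, -1.2], [0.1, 0.2]]
hook rel riser: yaw diff 4.215552989612034
spot riser frame 0 0.045543382922305364 0.15950943661994282
spot riser frame 0.036 0.025765798423276573 0.12192105336831331
spot riser frame 0.05 0.018074515562543234 0.10730334877045734
stapler_mid [0.676 0.291 0.03 ]
mug_mid [ 0.469 -0.412  0.047]
tape_mid [ 0.606 -0.434  0.024]
```

```bash
cat > ov.py <<'E'
from h import *
def W(p,q):
    c,s=np.cos(p[2]),np.sin(p[2]);return np.array([p[0]+c*q[0]-s*q[1],p[1]+s*q[0]+c*q[1],q[2]])
def overlay(cam,fn,p,segs,u,v,w,h,k,out,col=(0,0,255)):
    im=cv2.imread(fn)[v-h//2:v+h//2,u-w//2:u+w//2]
    im=cv2.resize(im,None,fx=k,fy=k,interpolation=cv2.INTER_CUBIC)
    for a,b in segs:
        A=proj(cam,W(p,a))[0];B=proj(cam,W(p,b))[0]
        f=lambda P:tuple(int(round((P[i]+.5-[u-w//2,v-h//2][i])*k-.5)) for i in (0,1))
        cv2.line(im,f(A),f(B),col,1)
    cv2.imwrite(out,im)
H=.103
RS=[((0,.165,H),(0,-.165,H)),((0,-.165,H),(.23,-.165,H)),((.23,-.165,H),(.23,.165,H)),((.23,.165,H),(0,.165,H)),((0,.165,.085),(0,-.165,.085)),((0,-.165,.103),(0,-.165,0)),((0,-.165,0),(.23,-.165,0)),((0,.165,.103),(0,.165,0)),((0,-.149,.085),(0,-.149,0)),((0,.149,.085),(0,.149,0))]
E
python3 - <<'E'
from ov import *
p=[.6385,-.0065,np.radians(7.7)]
overlay("side","pics/side0.png",p,RS,385,210,160,130,5,"pics/ov_s.png")
overlay("top","pics/top0.png",p,RS,282,135,150,120,5,"pics/ov_t.png")
E
```

```text
(no output)
```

View pics/ov_s.png

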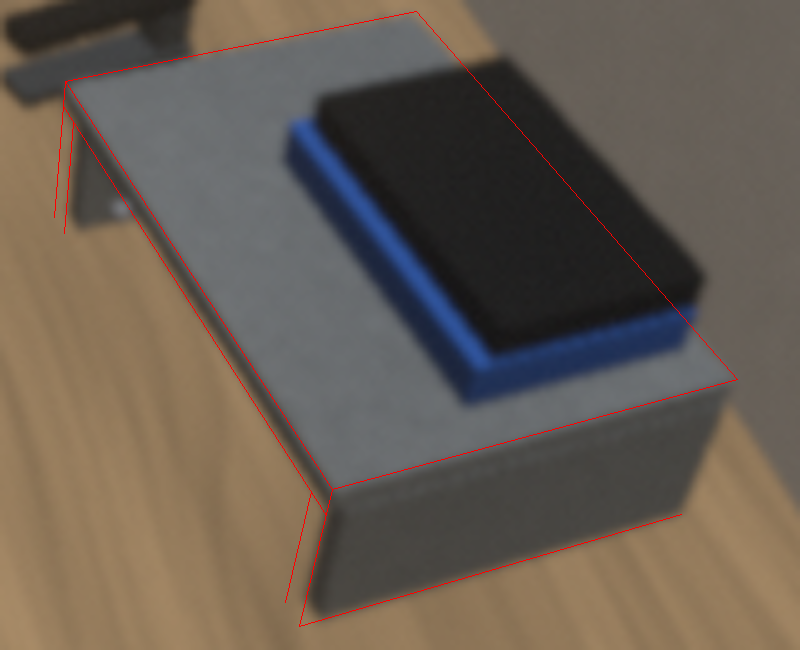

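View pics/ov_t.png

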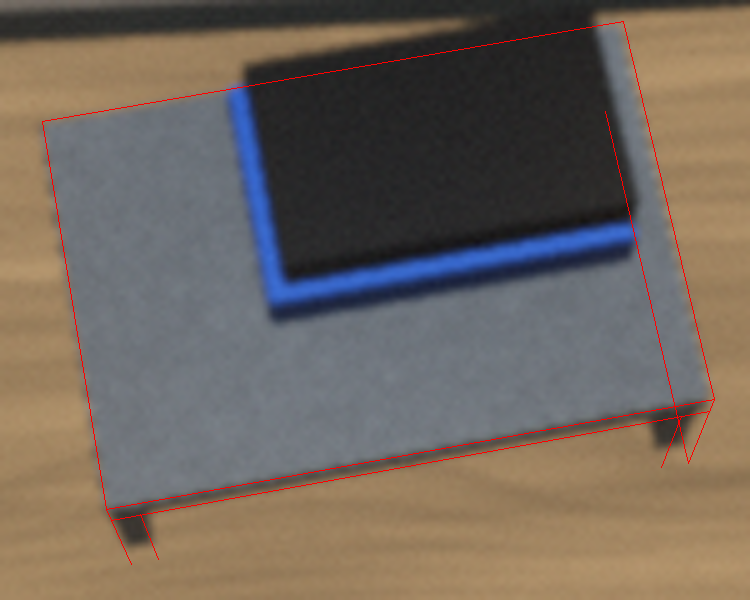

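Emit:
{"fn": "carry_out", "kwargs": {
  "targets": [
    {"twist": [0, 0, -0.85], "linear": [0, 0, 0], "hand": 1},
    {"twist": [0, 0, -0.85], "linear": [0, 0, 0], "hand": 1},
    {"twist": [0, 0, -0.85], "linear": [0, 0, 0], "hand": 1},
    {"twist": [0, 0, -0.85], "linear": [0, 0, 0], "hand": 1},
    {"twist": [0, 0, -0.84], "linear": [0, 0, 0], "hand": 1}
  ]
}}

```text
t: 1.27
position: [0.1442, 0.6081, 0.2146]
ee_rot: [-0.108, 0.994, 0.0, -0.0]
force: [-0.2, 0.6, 0.6]
grip_width: 0.0918
```

Emit:
{"fn": "carry_out", "kwargs": {
  "targets": [
    {"twist": [0, 0, 0], "linear": [-0.388, -0.768, 0.1], "hand": 1},
    {"twist": [0, 0, 0], "linear": [-0.388, -0.768, 0.1], "hand": 1},
    {"twist": [0, 0, 0], "linear": [-0.388, -0.768, 0.1], "hand": 1},
    {"twist": [0, 0, 0], "linear": [-0.388, -0.768, 0.1], "hand": 1},
    {"twist": [0, 0, 0], "linear": [-0.388, -0.768, 0.1], "hand": 1},
    {"twist": [0, 0, 0], "linear": [-0.388, -0.768, 0.1], "hand": 1},
    {"twist": [0, 0, 0], "linear": [-0.388, -0.768, 0.1], "hand": 1},
    {"twist": [0, 0, 0], "linear": [-0.388, -0.768, 0.1], "hand": 1}
  ]
}}

```text
t: 1.93
position: [0.3179, 0.3926, 0.1826]
ee_rot: [-0.106, 0.994, 0.0, 0.0]
force: [0.4, -0.0, -0.1]
grip_width: 0.0914
```

Emit:
{"fn": "carry_out", "kwargs": {
  "targets": [
    {"twist": [0, 0, 0], "linear": [-0.388, -0.768, 0.1], "hand": 1},
    {"twist": [0, 0, 0], "linear": [-0.388, -0.768, 0.1], "hand": 1},
    {"twist": [0, 0, 0], "linear": [-0.388, -0.768, 0.1], "hand": 1},
    {"twist": [0, 0, 0], "linear": [-0.388, -0.768, 0.1], "hand": 1},
    {"twist": [0, 0, 0], "linear": [-0.388, -0.768, 0.1], "hand": 1},
    {"twist": [0, 0, 0], "linear": [-0.388, -0.768, 0.1], "hand": 1},
    {"twist": [0, 0, 0], "linear": [0, 0, 0], "hand": 1},
    {"twist": [0, 0, 0], "linear": [0, 0, 0], "hand": 1}
  ]
}}

```text
t: 2.6
position: [0.4476, 0.2319, 0.1584]
ee_rot: [-0.104, 0.995, -0.0, -0.0]
force: [-0.4, -0.3, 0.1]
grip_width: 0.0919
```

```bash
cat > pl.py <<'E'
from h import *
from scipy.spatial.transform import Rotation as Ro
def st():
    s=r.sense();R=Ro.from_quat(s["ee_rot"]).as_matrix()
    hx=-R[:,0];print("t",round(s["t"],2),"pos",np.round(s["position"],4),"hookyaw",round(np.degrees(np.arctan2(hx[1],hx[0])),2),"tilt",np.round(R[:2,2],3),"F",np.round(s["force"],2),"w",round(s["grip_width"],4));return s,R
def go(P,s,R):
    d=R.T@(np.array(P)-s["position"]);print("tool delta units",np.round(d/.04,3),"mm",np.round(d*1e3,1))
E
python3 - <<'E'
from pl import *
s,R=st();go([.4464,.2327,.004],s,R)
im=r.camera("top");cv2.imwrite("pics/t1.png",im[:,:,::-1]);im2=r.camera("side");cv2.imwrite("pics/s1.png",im2[:,:,::-1])
crop(im,210,235,100,100,6,"pics/t1c.png")
E
```

```text
t 2.6 pos [0.4476 0.2319 0.1584] hookyaw 11.91 tilt [-0. -0.] F [-0.39 -0.28  0.12] w 0.0919
tool delta units [0.023 0.026 3.861] mm [  0.9   1.  154.4]
```

View pics/t1.png

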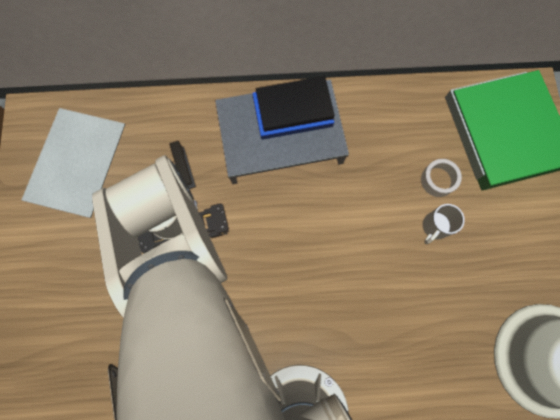

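View pics/s1.png

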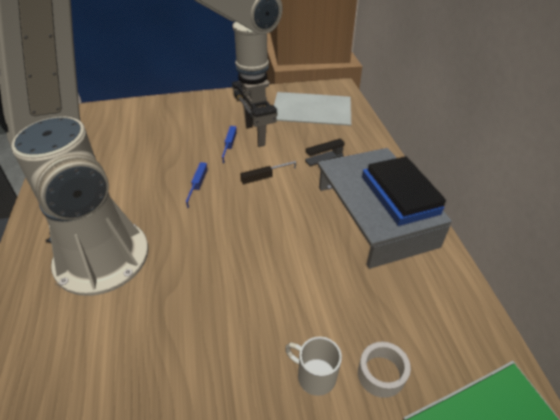

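The top picture shows the arm over the hook. In the side picture the open fingers, at (255,120), are above and left of the hook at (267,173). I'm descending now, then closing.

Emit:
{"fn": "carry_out", "kwargs": {
  "targets": [
    {"twist": [0, 0, 0], "linear": [0.02, 0.03, 0.7], "hand": 1},
    {"twist": [0, 0, 0], "linear": [0, 0, 0.7], "hand": 1},
    {"twist": [0, 0, 0], "linear": [0, 0, 0.7], "hand": 1},
    {"twist": [0, 0, 0], "linear": [0, 0, 0.7], "hand": 1},
    {"twist": [0, 0, 0], "linear": [0, 0, 0.7], "hand": 1},
    {"twist": [0, 0, 0], "linear": [0, 0, 0.34], "hand": 1},
    {"twist": [0, 0, 0], "linear": [0, 0, 0], "hand": 1},
    {"twist": [0, 0, 0], "linear": [0, 0, 0], "hand": 1}
  ]
}}

```text
t: 3.37
position: [0.4448, 0.235, 0.0048]
ee_rot: [-0.106, 0.994, -0.0, -0.001]
force: [-0.7, -0.5, -0.1]
grip_width: 0.0918
```

```bash
python3 - <<'E'
from pl import *
s,R=st();go([.4464,.2327,.004],s,R)
im=r.camera("side");crop(im,265,170,100,80,8,"pics/s2c.png")
E
```

```text
t 3.37 pos [0.4448 0.235  0.0048] hookyaw 12.2 tilt [-0.001 -0.001] F [-0.69 -0.51 -0.07] w 0.0918
tool delta units [-0.026 -0.064  0.02 ] mm [-1.  -2.6  0.8]
```

View pics/s2c.png

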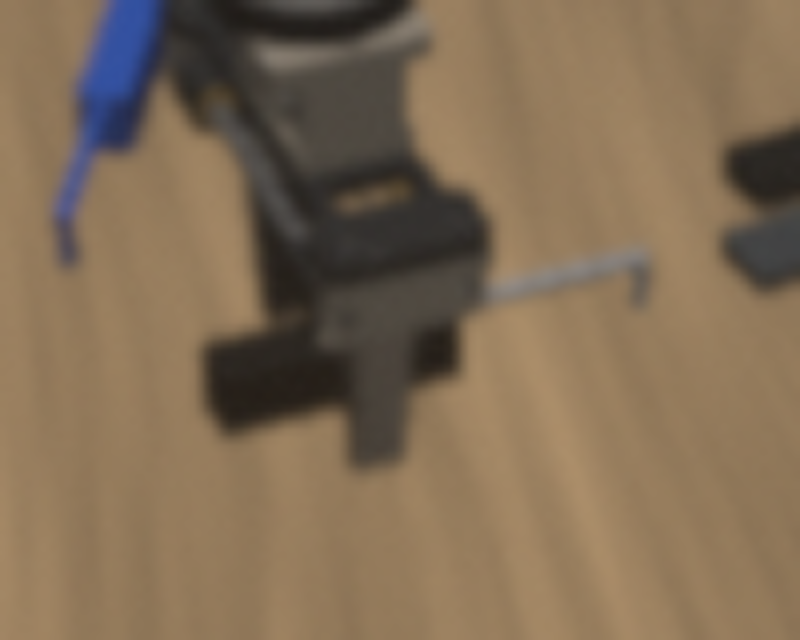

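The side crop shows the fingers straddling the black handle, with the near finger at crop (380,400). Closing the fingers.

Emit:
{"fn": "carry_out", "kwargs": {
  "targets": [
    {"twist": [0, 0, 0], "linear": [0, -0.03, 0], "hand": 0},
    {"twist": [0, 0, 0], "linear": [0, 0, 0], "hand": 0},
    {"twist": [0, 0, 0], "linear": [0, 0, 0], "hand": 0},
    {"twist": [0, 0, 0], "linear": [0, 0, 0], "hand": 0},
    {"twist": [0, 0, 0], "linear": [0, 0, 0], "hand": 0},
    {"twist": [0, 0, 0], "linear": [0, 0, 0], "hand": 0},
    {"twist": [0, 0, 0], "linear": [0, 0, 0], "hand": 0},
    {"twist": [0, 0, 0], "linear": [0, 0, 0], "hand": 0}
  ],
  "newtons": 55
}}

```text
t: 4.08
position: [0.446, 0.233, 0.005]
ee_rot: [-0.105, 0.994, -0.0, -0.0]
force: [0.6, 0.5, -0.0]
grip_width: 0.0406
```

Emit:
{"fn": "carry_out", "kwargs": {
  "targets": [
    {"twist": [0, 0, 0], "linear": [0, 0, -0.25], "hand": 0},
    {"twist": [0, 0, 0], "linear": [0, 0, -0.5], "hand": 0},
    {"twist": [0, 0, 0], "linear": [0, 0, -0.6], "hand": 0},
    {"twist": [0, 0, 0], "linear": [0, 0, -0.6], "hand": 0},
    {"twist": [0, 0, 0], "linear": [0, 0, 0], "hand": 0},
    {"twist": [0, 0, 0], "linear": [0, 0, 0], "hand": 0}
  ]
}}

```text
t: 4.58
position: [0.447, 0.2335, 0.0847]
ee_rot: [-0.105, 0.994, 0.001, 0.002]
force: [-0.2, -0.6, -0.6]
grip_width: 0.0012
```

```bash
python3 - <<'E'
from pl import *
s,R=st()
im=r.camera("side");crop(im,265,150,120,100,7,"pics/s3c.png")
im=r.camera("top");crop(im,205,225,120,100,7,"pics/t3c.png")
E
```

```text
t 4.58 pos [0.447  0.2335 0.0847] hookyaw 12.1 tilt [0.003 0.002] F [-0.19 -0.63 -0.58] w 0.0012
```

View pics/s3c.png

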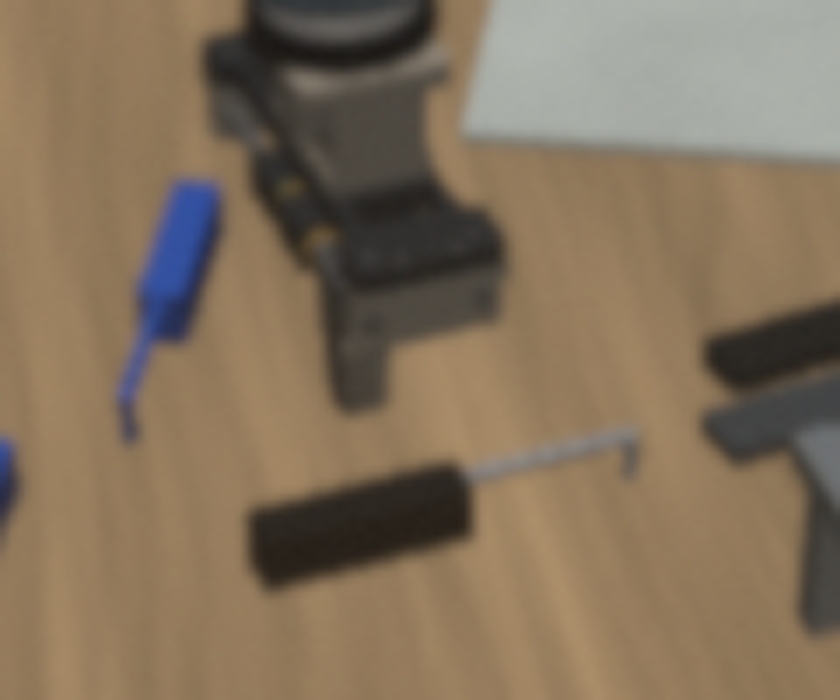

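View pics/t3c.png

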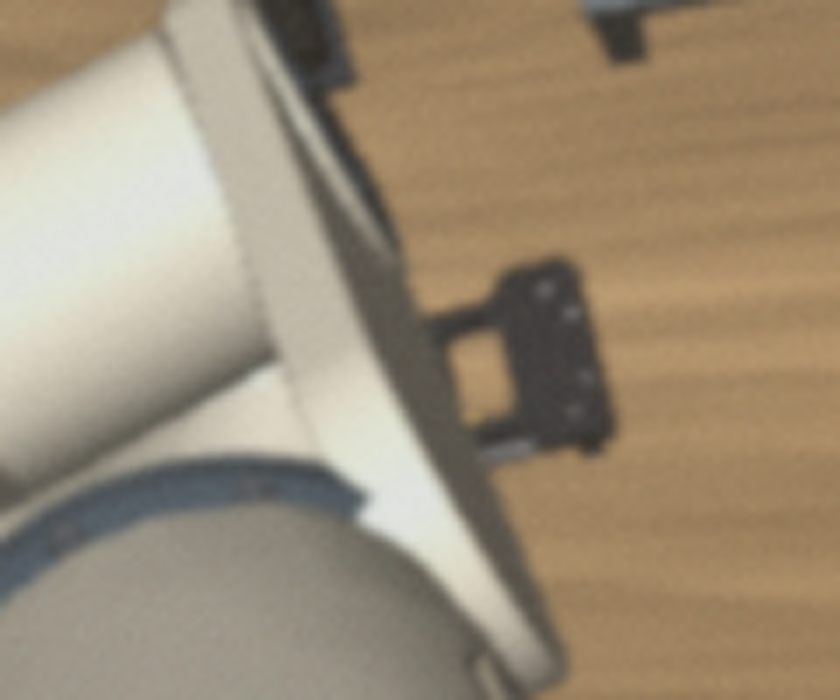

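The gripper closed too slowly and I lifted at 40 mm opening, so it came up empty. In the side crop the hook lies where it was (tip at crop (630,470), i.e. px (295,167)). Reopening, then going down again.

Emit:
{"fn": "carry_out", "kwargs": {
  "targets": [
    {"twist": [0, 0, 0], "linear": [0, 0, 0], "hand": 1},
    {"twist": [0, 0, 0], "linear": [0, 0, 0], "hand": 1},
    {"twist": [0, 0, 0], "linear": [0, 0, 0], "hand": 1},
    {"twist": [0, 0, 0], "linear": [0, 0, 0], "hand": 1},
    {"twist": [0, 0, 0], "linear": [0, 0, 0], "hand": 1},
    {"twist": [0, 0, 0], "linear": [0, 0, 0], "hand": 1},
    {"twist": [0, 0, 0], "linear": [0, 0, 0], "hand": 1},
    {"twist": [0, 0, 0], "linear": [0, 0, 0], "hand": 1}
  ]
}}

```text
t: 5.35
position: [0.446, 0.233, 0.0829]
ee_rot: [-0.105, 0.994, -0.0, -0.0]
force: [0.2, 0.0, -0.6]
grip_width: 0.0516
```

Emit:
{"fn": "carry_out", "kwargs": {
  "targets": [
    {"twist": [0, 0, 0], "linear": [0, 0, 0.5], "hand": 1},
    {"twist": [0, 0, 0], "linear": [0, 0, 0.5], "hand": 1},
    {"twist": [0, 0, 0], "linear": [0, 0, 0.5], "hand": 1},
    {"twist": [0, 0, 0], "linear": [0, 0, 0.4], "hand": 1},
    {"twist": [0, 0, 0], "linear": [0, 0, 0.1], "hand": 1},
    {"twist": [0, 0, 0], "linear": [0, 0, 0], "hand": 1},
    {"twist": [0, 0, 0], "linear": [0, 0, 0], "hand": 1},
    {"twist": [0, 0, 0], "linear": [0, 0, 0], "hand": 1}
  ]
}}

```text
t: 6.02
position: [0.4467, 0.2334, 0.0039]
ee_rot: [-0.105, 0.994, 0.0, 0.001]
force: [-0.1, -0.5, -0.1]
grip_width: 0.0919
```

Emit:
{"fn": "carry_out", "kwargs": {
  "targets": [
    {"twist": [0, 0, 0], "linear": [0, 0, 0], "hand": 0},
    {"twist": [0, 0, 0], "linear": [0, 0, 0], "hand": 0},
    {"twist": [0, 0, 0], "linear": [0, 0, 0], "hand": 0},
    {"twist": [0, 0, 0], "linear": [0, 0, 0], "hand": 0},
    {"twist": [0, 0, 0], "linear": [0, 0, 0], "hand": 0},
    {"twist": [0, 0, 0], "linear": [0, 0, 0], "hand": 0},
    {"twist": [0, 0, 0], "linear": [0, 0, 0], "hand": 0},
    {"twist": [0, 0, 0], "linear": [0, 0, 0], "hand": 0}
  ],
  "newtons": 55
}}

```text
t: 6.68
position: [0.446, 0.233, 0.0029]
ee_rot: [-0.105, 0.994, -0.0, -0.0]
force: [-0.6, 0.5, 0.5]
grip_width: 0.0407
```

Emit:
{"fn": "carry_out", "kwargs": {
  "targets": [
    {"twist": [0, 0, 0], "linear": [0, 0, 0], "hand": 0},
    {"twist": [0, 0, 0], "linear": [0, 0, 0], "hand": 0},
    {"twist": [0, 0, 0], "linear": [0, 0, 0], "hand": 0},
    {"twist": [0, 0, 0], "linear": [0, 0, 0], "hand": 0},
    {"twist": [0, 0, 0], "linear": [0, 0, 0], "hand": 0},
    {"twist": [0, 0, 0], "linear": [0, 0, 0], "hand": 0},
    {"twist": [0, 0, 0], "linear": [0, 0, 0], "hand": 0}
  ]
}}

```text
t: 7.27
position: [0.446, 0.233, 0.0029]
ee_rot: [-0.105, 0.994, -0.0, -0.0]
force: [0.5, 0.2, -1.4]
grip_width: 0.0236
```

Emit:
{"fn": "carry_out", "kwargs": {
  "targets": [
    {"twist": [0, 0, 0], "linear": [0, 0, -0.25], "hand": 0},
    {"twist": [0, 0, 0], "linear": [0, 0, -0.5], "hand": 0},
    {"twist": [0, 0, 0], "linear": [0, 0, -0.5], "hand": 0},
    {"twist": [0, 0, 0.72], "linear": [0, 0, -0.25], "hand": 0},
    {"twist": [0, 0, 0], "linear": [0, -0.6, 0], "hand": 0},
    {"twist": [0, 0, 0], "linear": [0, -0.9, 0], "hand": 0},
    {"twist": [0, 0, 0], "linear": [0, -0.9, 0], "hand": 0},
    {"twist": [0, 0, 0], "linear": [0, -0.9, 0], "hand": 0}
  ]
}}

```text
t: 7.93
position: [0.4639, 0.1011, 0.0638]
ee_rot: [-0.069, 0.998, 0.0, 0.0]
force: [1.2, -0.1, -0.7]
grip_width: 0.0232
```

Emit:
{"fn": "carry_out", "kwargs": {
  "targets": [
    {"twist": [0, 0, 0], "linear": [0, -0.5, 0], "hand": 0},
    {"twist": [0, 0, 0], "linear": [0, -0.3, 0], "hand": 0},
    {"twist": [0, 0, 0], "linear": [0, 0, 0], "hand": 0},
    {"twist": [0, 0, 0], "linear": [0, 0, 0], "hand": 0},
    {"twist": [0, 0, 0], "linear": [0, 0, 0], "hand": 0}
  ]
}}

```text
t: 8.35
position: [0.4682, 0.071, 0.0633]
ee_rot: [-0.068, 0.998, 0.0, 0.0]
force: [0.1, 0.1, -1.5]
grip_width: 0.0239
```

```bash
python3 - <<'E'
from pl import *
s,R=st()
im=r.camera("side");cv2.imwrite("pics/s4.png",im[:,:,::-1]);crop(im,305,185,120,100,7,"pics/s4c.png")
im=r.camera("top");cv2.imwrite("pics/t4.png",im[:,:,::-1]);crop(im,245,200,120,100,7,"pics/t4c.png")
s2=r.sense();print(s2["force"])
tip=s["position"]+R@np.array([-.130,0,.0015]);print("tip pred",tip,proj("side",tip),proj("top",tip))
bend=s["position"]+R@np.array([-.1335,0,.0015-.029]);print("bend pred",proj("side",bend),proj("top",bend))
E
```

```text
t 8.35 pos [0.4682 0.071  0.0633] hookyaw 7.77 tilt [0. 0.] F [ 0.15  0.05 -1.51] w 0.0239
[ 0.25195433  0.02157906 -1.45916209]
tip pred [0.59703882 0.08857696 0.0618623 ] [[316.0920791 187.8245074]] [[255.07041487 186.52172164]]
bend pred [[317.92214453 179.63174139]] [[254.05500078 182.21969145]]
```

View pics/s4c.png

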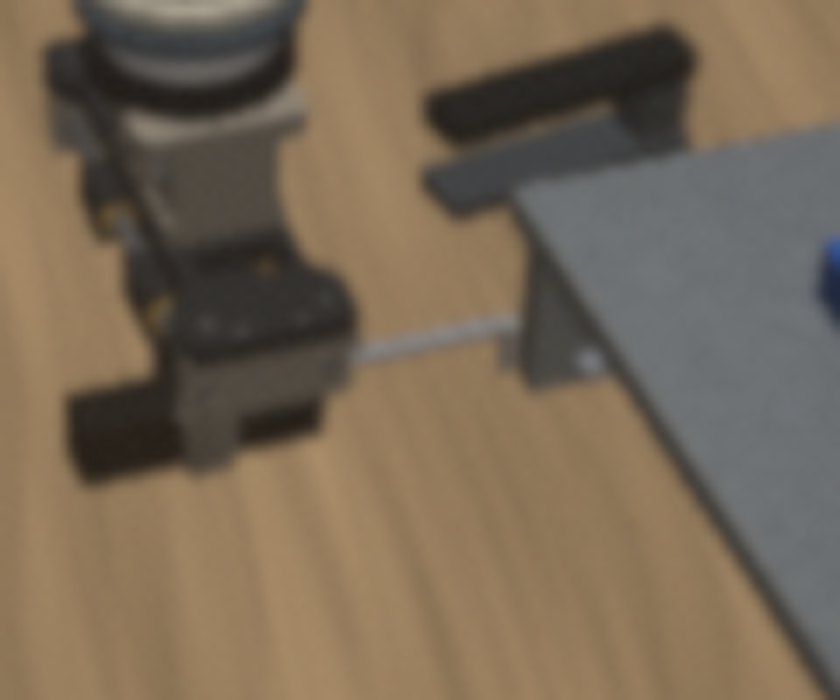

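View pics/t4c.png

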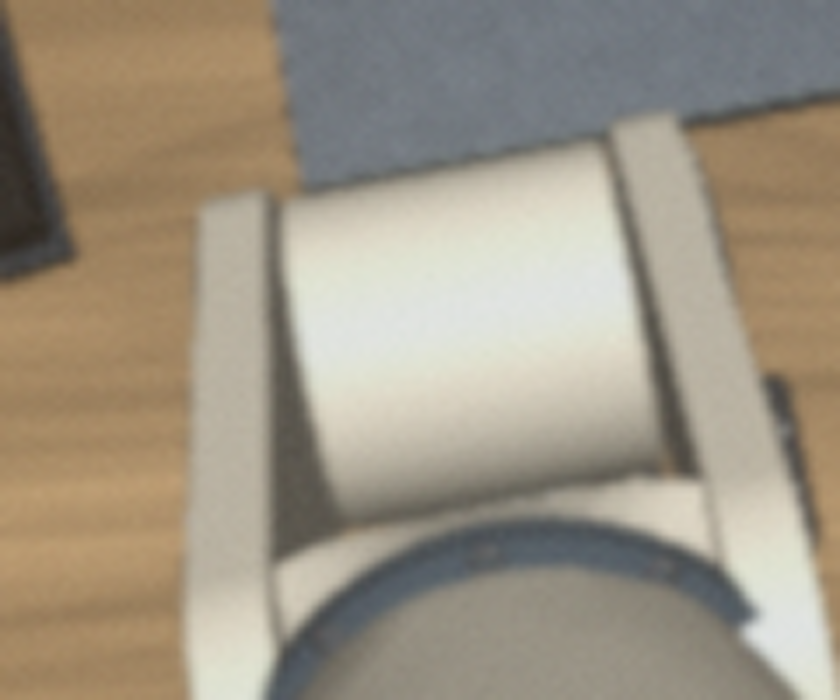

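Hook is held level; the tip is at side crop (508,365), within about 1.5 px of prediction. In the riser frame it is at about x −28, y +99. Next I lower it to bar height and enter left of the loop's range.

Emit:
{"fn": "carry_out", "kwargs": {
  "targets": [
    {"twist": [0, 0, 0], "linear": [0, 0, 0.4], "hand": 0},
    {"twist": [0, 0, 0], "linear": [0, 0, 0.45], "hand": 0},
    {"twist": [0, 0, 0], "linear": [-0.3, 0, 0], "hand": 0},
    {"twist": [0, 0, 0], "linear": [-0.4, 0, 0], "hand": 0},
    {"twist": [0, 0, 0], "linear": [-0.4, 0, 0], "hand": 0},
    {"twist": [0, 0, 0], "linear": [-0.2, 0, 0], "hand": 0},
    {"twist": [0, 0, 0], "linear": [0, 0, 0], "hand": 0},
    {"twist": [0, 0, 0], "linear": [0, 0, 0], "hand": 0}
  ]
}}

```text
t: 9.12
position: [0.5192, 0.078, 0.0288]
ee_rot: [-0.068, 0.998, -0.0, -0.0]
force: [-0.2, -0.2, -0.7]
grip_width: 0.0237
```

Emit:
{"fn": "carry_out", "kwargs": {
  "targets": [
    {"twist": [0, 0, 0], "linear": [-0.2, 0, 0], "hand": 0},
    {"twist": [0, 0, 0], "linear": [-0.2, 0, 0], "hand": 0},
    {"twist": [0, 0, 0], "linear": [-0.2, 0, 0], "hand": 0},
    {"twist": [0, 0, 0], "linear": [-0.2, 0, 0], "hand": 0},
    {"twist": [0, 0, 0], "linear": [-0.2, 0, 0], "hand": 0},
    {"twist": [0, 0, 0], "linear": [-0.05, 0, 0], "hand": 0},
    {"twist": [0, 0, 0], "linear": [0, 0, 0], "hand": 0},
    {"twist": [0, 0, 0], "linear": [0, 0, 0], "hand": 0}
  ]
}}

```text
t: 9.78
position: [0.5611, 0.0832, 0.0288]
ee_rot: [-0.068, 0.998, -0.0, -0.0]
force: [-0.6, -0.4, -1.1]
grip_width: 0.0232
```

```bash
cat >> pl.py <<'E'
PR=[.6385,-.0055,np.radians(7.8)]
def tipr(s,R):
    tip=s["position"]+R@np.array([-.130,0,.0015]);v=tip-np.array([PR[0],PR[1],0]);c,q=np.cos(PR[2]),np.sin(PR[2])
    F=s["force"];print("tip riser mm",np.round([1e3*(c*v[0]+q*v[1]),1e3*(-q*v[0]+c*v[1]),1e3*v[2]],1),"Friser",np.round([c*F[0]+q*F[1],-q*F[0]+c*F[1],F[2]],2))
E
python3 - <<'E'
from pl import *
s,R=st();tipr(s,R)
E
```

```text
t 9.78 pos [0.5611 0.0832 0.0288] hookyaw 7.78 tilt [-0.001 -0.   ] F [-0.56 -0.38 -1.13] w 0.0232
tip riser mm [65.4 98.3 27.2] Friser [-0.6  -0.3  -1.13]
```

Emit:
{"fn": "carry_out", "kwargs": {
  "targets": [
    {"twist": [0, 0, 0], "linear": [0, -0.1, 0], "hand": 0},
    {"twist": [0, 0, 0], "linear": [0, -0.1, 0], "hand": 0},
    {"twist": [0, 0, 0], "linear": [0, -0.1, 0], "hand": 0},
    {"twist": [0, 0, 0], "linear": [0, -0.05, 0], "hand": 0},
    {"twist": [0, 0, 0], "linear": [0, -0.03, 0], "hand": 0},
    {"twist": [0, 0, 0], "linear": [0, 0, 0], "hand": 0}
  ]
}}

```text
t: 10.28
position: [0.5634, 0.0678, 0.029]
ee_rot: [-0.068, 0.998, -0.0, 0.0]
force: [0.5, -0.3, -0.6]
grip_width: 0.0236
```

Emit:
{"fn": "carry_out", "kwargs": {
  "targets": [
    {"twist": [0, 0, 0], "linear": [0, -0.03, 0], "hand": 0},
    {"twist": [0, 0, 0], "linear": [0, -0.03, 0], "hand": 0},
    {"twist": [0, 0, 0], "linear": [0, -0.03, 0], "hand": 0},
    {"twist": [0, 0, 0], "linear": [0, -0.03, 0], "hand": 0},
    {"twist": [0, 0, 0], "linear": [0, 0, 0], "hand": 0}
  ]
}}

```text
t: 10.7
position: [0.5641, 0.0633, 0.029]
ee_rot: [-0.068, 0.998, -0.0, -0.0]
force: [-0.4, -0.3, -1.2]
grip_width: 0.0238
```

Emit:
{"fn": "carry_out", "kwargs": {
  "targets": [
    {"twist": [0, 0, 0], "linear": [0, -0.03, 0], "hand": 0},
    {"twist": [0, 0, 0], "linear": [0, -0.03, 0], "hand": 0},
    {"twist": [0, 0, 0], "linear": [0, -0.03, 0], "hand": 0},
    {"twist": [0, 0, 0], "linear": [0, -0.03, 0], "hand": 0},
    {"twist": [0, 0, 0], "linear": [0, 0, 0], "hand": 0}
  ]
}}

```text
t: 11.12
position: [0.5648, 0.0585, 0.029]
ee_rot: [-0.068, 0.998, -0.0, 0.0]
force: [-0.2, 0.4, -1.8]
grip_width: 0.0233
```

Emit:
{"fn": "carry_out", "kwargs": {
  "targets": [
    {"twist": [0, 0, 0], "linear": [0, -0.03, 0], "hand": 0},
    {"twist": [0, 0, 0], "linear": [0, -0.03, 0], "hand": 0},
    {"twist": [0, 0, 0], "linear": [0, -0.03, 0], "hand": 0},
    {"twist": [0, 0, 0], "linear": [0, -0.03, 0], "hand": 0},
    {"twist": [0, 0, 0], "linear": [0, 0, 0], "hand": 0}
  ]
}}

```text
t: 11.53
position: [0.5654, 0.0537, 0.029]
ee_rot: [-0.068, 0.998, -0.0, 0.0]
force: [0.1, 0.2, -1.0]
grip_width: 0.0237
```

Emit:
{"fn": "carry_out", "kwargs": {
  "targets": [
    {"twist": [0, 0, 0], "linear": [0, -0.03, 0], "hand": 0},
    {"twist": [0, 0, 0], "linear": [0, -0.03, 0], "hand": 0},
    {"twist": [0, 0, 0], "linear": [0, -0.03, 0], "hand": 0},
    {"twist": [0, 0, 0], "linear": [0, -0.03, 0], "hand": 0},
    {"twist": [0, 0, 0], "linear": [0, 0, 0], "hand": 0}
  ]
}}

```text
t: 11.95
position: [0.566, 0.0489, 0.029]
ee_rot: [-0.068, 0.998, -0.0, -0.0]
force: [-0.3, 0.3, -1.0]
grip_width: 0.0233
```

Emit:
{"fn": "carry_out", "kwargs": {
  "targets": [
    {"twist": [0, 0, 0], "linear": [0, -0.03, 0], "hand": 0},
    {"twist": [0, 0, 0], "linear": [0, -0.03, 0], "hand": 0},
    {"twist": [0, 0, 0], "linear": [0, -0.03, 0], "hand": 0},
    {"twist": [0, 0, 0], "linear": [0, -0.03, 0], "hand": 0},
    {"twist": [0, 0, 0], "linear": [0, 0, 0], "hand": 0}
  ]
}}

```text
t: 12.37
position: [0.5667, 0.0442, 0.029]
ee_rot: [-0.068, 0.998, -0.0, 0.0]
force: [0.4, 0.1, -1.4]
grip_width: 0.0236
```

Emit:
{"fn": "carry_out", "kwargs": {
  "targets": [
    {"twist": [0, 0, 0], "linear": [0, -0.03, 0], "hand": 0},
    {"twist": [0, 0, 0], "linear": [0, -0.03, 0], "hand": 0},
    {"twist": [0, 0, 0], "linear": [0, -0.03, 0], "hand": 0},
    {"twist": [0, 0, 0], "linear": [0, -0.03, 0], "hand": 0},
    {"twist": [0, 0, 0], "linear": [0, 0, 0], "hand": 0}
  ]
}}

```text
t: 12.78
position: [0.5674, 0.0394, 0.029]
ee_rot: [-0.068, 0.998, -0.0, 0.0]
force: [0.3, -1.1, -2.7]
grip_width: 0.0235
```

Emit:
{"fn": "carry_out", "kwargs": {
  "targets": [
    {"twist": [0, 0, 0], "linear": [0, -0.03, 0], "hand": 0},
    {"twist": [0, 0, 0], "linear": [0, -0.03, 0], "hand": 0},
    {"twist": [0, 0, 0], "linear": [0, -0.03, 0], "hand": 0},
    {"twist": [0, 0, 0], "linear": [0, 0, 0], "hand": 0}
  ]
}}

```text
t: 13.12
position: [0.5678, 0.0359, 0.029]
ee_rot: [-0.068, 0.998, -0.0, -0.0]
force: [-0.2, 1.1, -0.9]
grip_width: 0.0235
```

Emit:
{"fn": "carry_out", "kwargs": {
  "targets": [
    {"twist": [0, 0, 0], "linear": [0, -0.03, 0], "hand": 0},
    {"twist": [0, 0, 0], "linear": [0, 0, 0], "hand": 0}
  ]
}}

```text
t: 13.28
position: [0.568, 0.0347, 0.029]
ee_rot: [-0.068, 0.998, -0.0, -0.0]
force: [0.4, -0.8, -0.8]
grip_width: 0.0236
```

Emit:
{"fn": "carry_out", "kwargs": {
  "targets": [
    {"twist": [0, 0, 0], "linear": [0, -0.03, 0], "hand": 0},
    {"twist": [0, 0, 0], "linear": [0, -0.03, 0], "hand": 0},
    {"twist": [0, 0, 0], "linear": [0, -0.03, 0], "hand": 0},
    {"twist": [0, 0, 0], "linear": [0, -0.03, 0], "hand": 0},
    {"twist": [0, 0, 0], "linear": [0, 0, 0], "hand": 0}
  ]
}}

```text
t: 13.7
position: [0.5687, 0.0299, 0.029]
ee_rot: [-0.068, 0.998, -0.0, -0.0]
force: [-0.3, 0.1, -1.1]
grip_width: 0.0236
```

Emit:
{"fn": "carry_out", "kwargs": {
  "targets": [
    {"twist": [0, 0, 0], "linear": [0, -0.03, 0], "hand": 0},
    {"twist": [0, 0, 0], "linear": [0, -0.03, 0], "hand": 0},
    {"twist": [0, 0, 0], "linear": [0, -0.03, 0], "hand": 0},
    {"twist": [0, 0, 0], "linear": [0, -0.03, 0], "hand": 0},
    {"twist": [0, 0, 0], "linear": [0, 0, 0], "hand": 0}
  ]
}}

```text
t: 14.12
position: [0.5693, 0.0251, 0.029]
ee_rot: [-0.068, 0.998, -0.0, 0.0]
force: [0.1, -0.7, -1.6]
grip_width: 0.0238
```

Emit:
{"fn": "carry_out", "kwargs": {
  "targets": [
    {"twist": [0, 0, 0], "linear": [0, -0.03, 0], "hand": 0},
    {"twist": [0, 0, 0], "linear": [0, -0.03, 0], "hand": 0},
    {"twist": [0, 0, 0], "linear": [0, -0.03, 0], "hand": 0},
    {"twist": [0, 0, 0], "linear": [0, -0.03, 0], "hand": 0},
    {"twist": [0, 0, 0], "linear": [0, 0, 0], "hand": 0}
  ]
}}

```text
t: 14.53
position: [0.5699, 0.0204, 0.029]
ee_rot: [-0.068, 0.998, -0.0, -0.0]
force: [0.9, 0.9, -1.1]
grip_width: 0.0236
```

Emit:
{"fn": "carry_out", "kwargs": {
  "targets": [
    {"twist": [0, 0, 0], "linear": [0, -0.03, 0], "hand": 0},
    {"twist": [0, 0, 0], "linear": [0, -0.03, 0], "hand": 0},
    {"twist": [0, 0, 0], "linear": [0, 0, 0], "hand": 0}
  ]
}}

```text
t: 14.78
position: [0.5701, 0.0186, 0.029]
ee_rot: [-0.068, 0.998, 0.0, -0.0]
force: [-0.7, 5.4, -1.1]
grip_width: 0.0239
```

Contact: +y force of 5.4 N. I'm backing off slightly and reading again.

Emit:
{"fn": "carry_out", "kwargs": {
  "targets": [
    {"twist": [0, 0, 0], "linear": [0, 0.03, 0], "hand": 0},
    {"twist": [0, 0, 0], "linear": [0, 0, 0], "hand": 0}
  ]
}}

```text
t: 14.95
position: [0.5701, 0.0197, 0.029]
ee_rot: [-0.068, 0.998, 0.0, -0.0]
force: [-1.3, 1.9, -1.6]
grip_width: 0.0235
```

```bash
python3 - <<'E'
from pl import *
s,R=st();tipr(s,R);print(s["torque"])
E
```

```text
t 14.95 pos [0.5701 0.0197 0.029 ] hookyaw 7.79 tilt [-0.  0.] F [-1.3   1.93 -1.59] w 0.0235
tip riser mm [65.6 34.2 27.5] Friser [-1.02  2.09 -1.59]
[0.48476598 0.07639073 0.34669074]
```

Light touch: 2 N at riser y ≈ +34, so the loop middle is at about y ≈ +10.7. Backing off 2 mm, raising 20 mm, shifting 25.6 mm, then lowering.

Emit:
{"fn": "carry_out", "kwargs": {
  "targets": [
    {"twist": [0, 0, 0], "linear": [0, 0.05, 0], "hand": 0},
    {"twist": [0, 0, 0], "linear": [0, 0, -0.25], "hand": 0},
    {"twist": [0, 0, 0], "linear": [0, 0, -0.25], "hand": 0},
    {"twist": [0, 0, 0], "linear": [0, -0.2, 0], "hand": 0},
    {"twist": [0, 0, 0], "linear": [0, -0.24, 0], "hand": 0},
    {"twist": [0, 0, 0], "linear": [0, -0.2, 0], "hand": 0},
    {"twist": [0, 0, 0], "linear": [0, 0, 0], "hand": 0},
    {"twist": [0, 0, 0], "linear": [0, 0, 0], "hand": 0}
  ]
}}

```text
t: 15.62
position: [0.5731, -0.0049, 0.0487]
ee_rot: [-0.067, 0.998, 0.0, -0.0]
force: [-0.9, 0.6, -1.9]
grip_width: 0.0237
```

```bash
python3 - <<'E'
from pl import *
s,R=st();tipr(s,R)
E
```

```text
t 15.62 pos [ 0.5731 -0.0049  0.0487] hookyaw 7.69 tilt [-0.  0.] F [-0.88  0.64 -1.94] w 0.0237
tip riser mm [65.3  9.2 47.2] Friser [-0.79  0.75 -1.94]
```

Emit:
{"fn": "carry_out", "kwargs": {
  "targets": [
    {"twist": [0, 0, 0], "linear": [-0.07, 0.03, 0.1], "hand": 0},
    {"twist": [0, 0, 0], "linear": [0, 0, 0.1], "hand": 0},
    {"twist": [0, 0, 0], "linear": [0, 0, 0.05], "hand": 0},
    {"twist": [0, 0, 0], "linear": [0, 0, 0], "hand": 0}
  ]
}}

```text
t: 15.95
position: [0.5753, -0.0021, 0.038]
ee_rot: [-0.068, 0.998, 0.0, -0.001]
force: [-0.2, 0.8, -2.3]
grip_width: 0.0236
```

Emit:
{"fn": "carry_out", "kwargs": {
  "targets": [
    {"twist": [0, 0, 0], "linear": [0, 0, 0.1], "hand": 0},
    {"twist": [0, 0, 0], "linear": [0, 0, 0.1], "hand": 0},
    {"twist": [0, 0, 0], "linear": [0, 0, 0.05], "hand": 0},
    {"twist": [0, 0, 0], "linear": [0, 0, 0], "hand": 0},
    {"twist": [0, 0, 0], "linear": [0, 0, 0], "hand": 0}
  ]
}}

```text
t: 16.37
position: [0.5757, -0.0023, 0.0288]
ee_rot: [-0.068, 0.998, 0.0, -0.0]
force: [0.2, -0.9, -1.2]
grip_width: 0.0237
```

```bash
python3 - <<'E'
from pl import *
s,R=st();tipr(s,R)
E
```

```text
t 16.37 pos [ 0.5757 -0.0023  0.0288] hookyaw 7.78 tilt [-0. -0.] F [ 0.2  -0.94 -1.16] w 0.0237
tip riser mm [68.2 11.6 27.2] Friser [ 0.07 -0.96 -1.16]
```

The hook dropped in freely. Now a gentle pull.

Emit:
{"fn": "carry_out", "kwargs": {
  "targets": [
    {"twist": [0, 0, 0], "linear": [0.08, 0, 0], "hand": 0},
    {"twist": [0, 0, 0], "linear": [0.08, 0, 0], "hand": 0},
    {"twist": [0, 0, 0], "linear": [0.04, 0, 0], "hand": 0},
    {"twist": [0, 0, 0], "linear": [0.04, 0, 0], "hand": 0},
    {"twist": [0, 0, 0], "linear": [0.04, 0, 0], "hand": 0},
    {"twist": [0, 0, 0], "linear": [0.04, 0, 0], "hand": 0}
  ]
}}

```text
t: 16.87
position: [0.5631, -0.0042, 0.0291]
ee_rot: [-0.068, 0.998, -0.0, 0.0]
force: [1.0, -0.6, -1.0]
grip_width: 0.0236
```

```bash
python3 - <<'E'
from pl import *
s,R=st();tipr(s,R)
E
```

```text
t 16.87 pos [ 0.5631 -0.0042  0.0291] hookyaw 7.78 tilt [ 0. -0.] F [ 0.98 -0.59 -0.96] w 0.0236
tip riser mm [55.4 11.5 27.6] Friser [ 0.89 -0.71 -0.96]
```

Emit:
{"fn": "carry_out", "kwargs": {
  "targets": [
    {"twist": [0, 0, 0], "linear": [0.04, 0, 0], "hand": 0},
    {"twist": [0, 0, 0], "linear": [0.04, 0, 0], "hand": 0},
    {"twist": [0, 0, 0], "linear": [0.04, 0, 0], "hand": 0},
    {"twist": [0, 0, 0], "linear": [0.04, 0, 0], "hand": 0}
  ]
}}

```text
t: 17.2
position: [0.5567, -0.005, 0.029]
ee_rot: [-0.068, 0.998, -0.0, 0.0]
force: [0.4, 0.1, -2.0]
grip_width: 0.0234
```

```bash
python3 - <<'E'
from pl import *
s,R=st();tipr(s,R)
E
```

```text
t 17.2 pos [ 0.5567 -0.005   0.029 ] hookyaw 7.78 tilt [ 0. -0.] F [ 0.38  0.1  -1.97] w 0.0234
tip riser mm [49.  11.5 27.5] Friser [ 0.39  0.04 -1.97]
```

Emit:
{"fn": "carry_out", "kwargs": {
  "targets": [
    {"twist": [0, 0, 0], "linear": [0.04, 0, 0], "hand": 0},
    {"twist": [0, 0, 0], "linear": [0.04, 0, 0], "hand": 0},
    {"twist": [0, 0, 0], "linear": [0.04, 0, 0], "hand": 0}
  ]
}}

```text
t: 17.45
position: [0.553, -0.0056, 0.0292]
ee_rot: [-0.068, 0.998, -0.0, 0.001]
force: [4.3, 0.0, -3.3]
grip_width: 0.0236
```

Emit:
{"fn": "carry_out", "kwargs": {
  "targets": [
    {"twist": [0, 0, 0], "linear": [0.04, 0, 0], "hand": 0},
    {"twist": [0, 0, 0], "linear": [0.04, 0, 0], "hand": 0},
    {"twist": [0, 0, 0], "linear": [0.04, 0, 0], "hand": 0}
  ]
}}

```text
t: 17.7
position: [0.5477, -0.0063, 0.0292]
ee_rot: [-0.068, 0.998, -0.0, 0.0]
force: [5.2, 0.9, -2.7]
grip_width: 0.0237
```

```bash
python3 - <<'E'
from pl import *
s,R=st();tipr(s,R);print(s["torque"])
im=r.camera("side");cv2.imwrite("pics/s5.png",im[:,:,::-1]);crop(im,340,190,120,100,7,"pics/s5c.png")
s,R=st();tipr(s,R);print(s["torque"])
E
```

```text
t 17.7 pos [ 0.5477 -0.0063  0.0292] hookyaw 7.78 tilt [0.001 0.   ] F [ 5.22  0.87 -2.66] w 0.0237
tip riser mm [39.9 11.5 27.8] Friser [ 5.29  0.15 -2.66]
[ 0.11566533 -0.60613437  0.00364613]
t 17.75 pos [ 0.5472 -0.0063  0.0291] hookyaw 7.78 tilt [0. 0.] F [ 3.66  1.19 -1.66] w 0.024
tip riser mm [39.4 11.5 27.6] Friser [ 3.79  0.69 -1.66]
[ 0.13866267 -0.56678934 -0.08283692]
```

View pics/s5c.png

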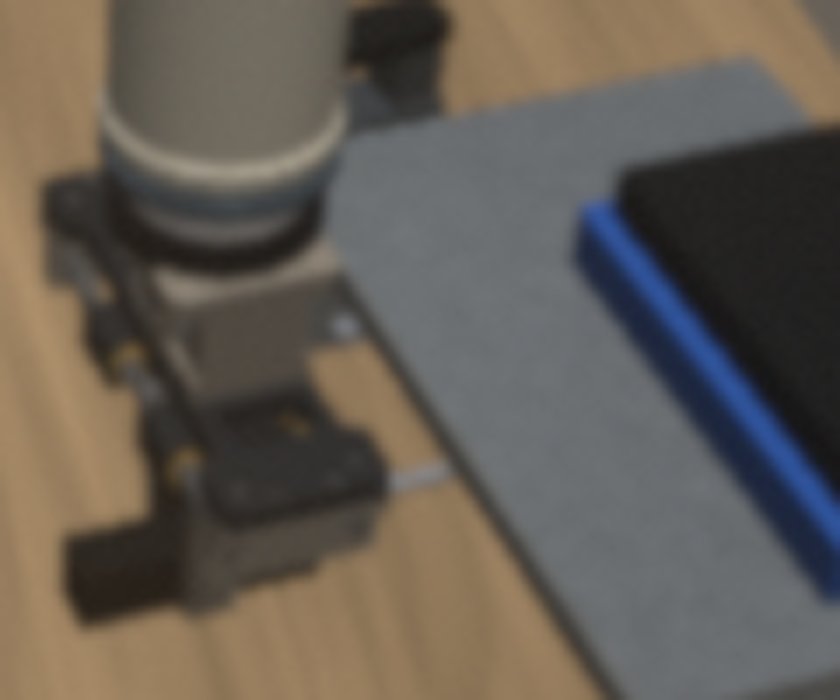

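The tray is sliding at about 4–5 N; the bar was caught at tip x ≈ 46. I'm pulling on slowly and will verify with pictures.

Emit:
{"fn": "carry_out", "kwargs": {
  "targets": [
    {"twist": [0, 0, 0], "linear": [0.06, 0, 0], "hand": 0},
    {"twist": [0, 0, 0], "linear": [0.06, 0, 0], "hand": 0},
    {"twist": [0, 0, 0], "linear": [0.06, 0, 0], "hand": 0},
    {"twist": [0, 0, 0], "linear": [0.06, 0, 0], "hand": 0},
    {"twist": [0, 0, 0], "linear": [0.06, 0, 0], "hand": 0},
    {"twist": [0, 0, 0], "linear": [0.06, 0, 0], "hand": 0},
    {"twist": [0, 0, 0], "linear": [0.06, 0, 0], "hand": 0},
    {"twist": [0, 0, 0], "linear": [0.06, 0, 0], "hand": 0}
  ]
}}

```text
t: 18.42
position: [0.5281, -0.0089, 0.029]
ee_rot: [-0.068, 0.998, -0.0, 0.0]
force: [4.1, 0.3, -1.7]
grip_width: 0.0237
```

Emit:
{"fn": "carry_out", "kwargs": {
  "targets": [
    {"twist": [0, 0, 0], "linear": [0.06, 0, 0], "hand": 0},
    {"twist": [0, 0, 0], "linear": [0.06, 0, 0], "hand": 0},
    {"twist": [0, 0, 0], "linear": [0.06, 0, 0], "hand": 0},
    {"twist": [0, 0, 0], "linear": [0.06, 0, 0], "hand": 0},
    {"twist": [0, 0, 0], "linear": [0.06, 0, 0], "hand": 0},
    {"twist": [0, 0, 0], "linear": [0.06, 0, 0], "hand": 0},
    {"twist": [0, 0, 0], "linear": [0.06, 0, 0], "hand": 0},
    {"twist": [0, 0, 0], "linear": [0.06, 0, 0], "hand": 0}
  ]
}}

```text
t: 19.08
position: [0.5091, -0.0115, 0.029]
ee_rot: [-0.068, 0.998, 0.0, 0.0]
force: [4.3, 0.8, -1.5]
grip_width: 0.0239
```

```bash
python3 - <<'E'
from pl import *
s,R=st();tipr(s,R)
im=r.camera("side");cv2.imwrite("pics/s6.png",im[:,:,::-1]);crop(im,335,195,100,80,8,"pics/s6c.png")
im=r.camera("top");cv2.imwrite("pics/t6.png",im[:,:,::-1])
E
```

```text
t 19.08 pos [ 0.5091 -0.0115  0.029 ] hookyaw 7.78 tilt [0. 0.] F [ 4.31  0.79 -1.5 ] w 0.0239
tip riser mm [ 1.  11.6 27.5] Friser [ 4.38  0.2  -1.5 ]
```

View pics/s6c.png

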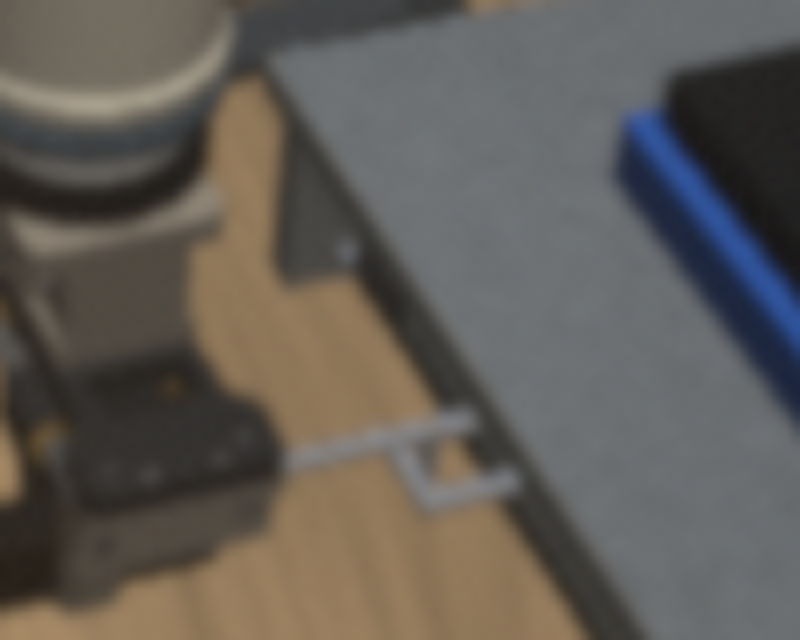

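View pics/t6.png

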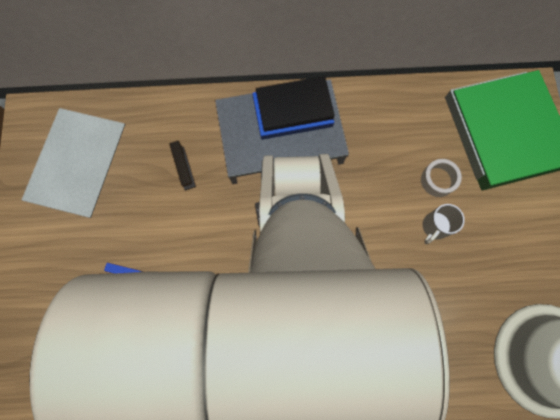

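```bash
python3 - <<'E'
from pl import *
def rf(P,p=PR):
    v=P[:2]-np.array(p[:2]);c,q=np.cos(p[2]),np.sin(p[2]);return np.round([1e3*(c*v[0]+q*v[1]),1e3*(-q*v[0]+c*v[1])],1)
for n,uv in [("FL",(318.4,162.6)),("FR",(373,244.4)),("BL",(387.4,148)),("BR",(450.6,221.4))]: print(n,rf(onz("side",uv,.103)))
for n,uv in [("FL",(228.4,176.6)),("FR",(348,155.4)),("BL",(216,100.4)),("BR",(331.4,80.6))]: print("top",n,rf(onz("top",uv,.103)))
print("loop outer corner",rf(onz("side",(338.5,217.8),.036)))
print("bar left under rod",rf(onz("side",(334.6,211.5),.036)))
print("leg at face",rf(onz("side",(349.5,215),.036)))
E
```

```text
FL [ -0.8 155.5]
FR [   1.4 -172.9]
BL [226.  158.4]
BR [ 223.9 -168.3]
top FL [ -0.5 162.6]
top FR [  -2.2 -161.5]
top BL [224.7 161.8]
top BR [ 223.8 -165.5]
loop outer corner [-4.6 -7.6]
bar left under rod [-4.7 18.2]
leg at face [28.4 -7.2]
```

The side crop shows the loop caught: rod through it, front bar from crop (400,450) to (428,505). The bar centre is between about −1 (side camera) and −6.5 mm (robot pose). Pulling 16 mm more, then measuring again.

Emit:
{"fn": "carry_out", "kwargs": {
  "targets": [
    {"twist": [0, 0, 0], "linear": [0.05, 0, 0], "hand": 0},
    {"twist": [0, 0, 0], "linear": [0.06, 0, 0], "hand": 0},
    {"twist": [0, 0, 0], "linear": [0.06, 0, 0], "hand": 0},
    {"twist": [0, 0, 0], "linear": [0.06, 0, 0], "hand": 0},
    {"twist": [0, 0, 0], "linear": [0.06, 0, 0], "hand": 0},
    {"twist": [0, 0, 0], "linear": [0.06, 0, 0], "hand": 0},
    {"twist": [0, 0, 0], "linear": [0.05, 0, 0], "hand": 0},
    {"twist": [0, 0, 0], "linear": [0, 0, 0], "hand": 0}
  ]
}}

```text
t: 19.85
position: [0.4927, -0.0137, 0.0289]
ee_rot: [-0.068, 0.998, 0.0, -0.0]
force: [3.0, -0.2, -1.0]
grip_width: 0.0237
```

```bash
python3 - <<'E'
from pl import *
s,R=st();tipr(s,R)
im=r.camera("side");cv2.imwrite("pics/s7.png",im[:,:,::-1]);crop(im,340,200,60,50,13,"pics/s7c.png")
E
```

```text
t 19.85 pos [ 0.4927 -0.0137  0.0289] hookyaw 7.78 tilt [-0.001 -0.   ] F [ 2.96 -0.24 -0.95] w 0.0237
tip riser mm [-15.5  11.6  27.3] Friser [ 2.9  -0.64 -0.95]
```

View pics/s7c.png

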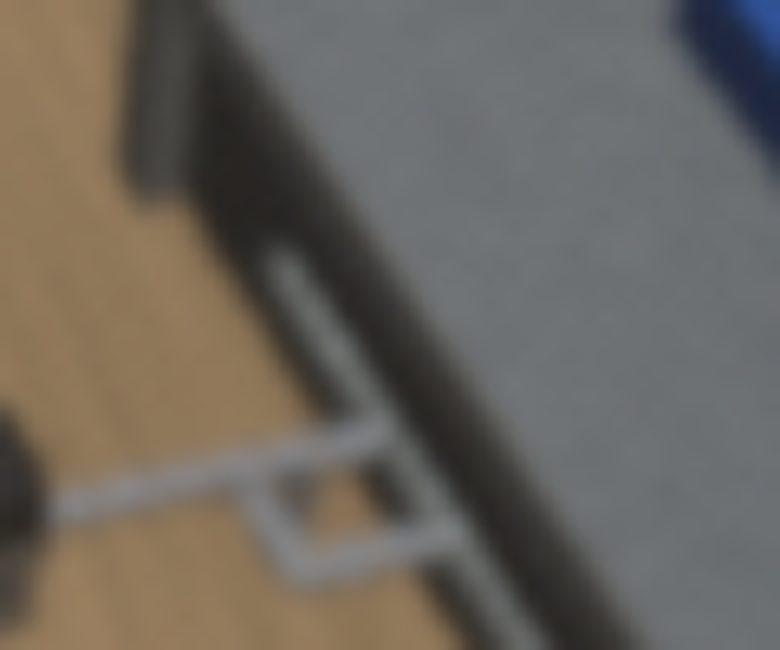

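```bash
python3 - <<'E'
from pl import *
def rf(P,p=PR):
    v=P[:2]-np.array(p[:2]);c,q=np.cos(p[2]),np.sin(p[2]);return np.round([1e3*(c*v[0]+q*v[1]),1e3*(-q*v[0]+c*v[1])],1)
f=lambda a,b:(310+(a+.5)/13-.5,175+(b+.5)/13-.5)
for a,b in [(255,500),(275,535),(297,568),(450,535)]: print(rf(onz("side",f(a,b),.036)))
# board top front edge points in this crop
for a,b in [(210,10),(350,215),(500,435),(640,640)]: print("edge",rf(onz("side",f(a,b),.103)))
E
```

```text
[-21.2  17.5]
[-21.4   6.6]
[-21.   -3.8]
[13.4 -5. ]
edge [-3.6 96.1]
edge [-2.5 26.4]
edge [ -1.4 -42.3]
edge [  -0.3 -101.5]
```

The bar stands about 19–23 mm in front of the edge by both measures. Unhooking: 3 mm inward, straight up, back away.

Emit:
{"fn": "carry_out", "kwargs": {
  "targets": [
    {"twist": [0, 0, 0], "linear": [-0.08, 0, 0], "hand": 0},
    {"twist": [0, 0, 0], "linear": [0, 0, 0], "hand": 0},
    {"twist": [0, 0, 0], "linear": [0, 0, -0.15], "hand": 0},
    {"twist": [0, 0, 0], "linear": [0, 0, -0.25], "hand": 0},
    {"twist": [0, 0, 0], "linear": [0, 0, -0.3], "hand": 0},
    {"twist": [0, 0, 0], "linear": [0, 0, -0.3], "hand": 0},
    {"twist": [0, 0, 0], "linear": [0, 0, 0], "hand": 0}
  ]
}}

```text
t: 20.48
position: [0.4979, -0.0132, 0.0715]
ee_rot: [-0.068, 0.998, -0.0, 0.001]
force: [0.6, 0.1, -0.8]
grip_width: 0.0237
```

Emit:
{"fn": "carry_out", "kwargs": {
  "targets": [
    {"twist": [0, 0, 0], "linear": [0.3, 0, 0], "hand": 0},
    {"twist": [0, 0, 0], "linear": [0.6, 0, 0], "hand": 0},
    {"twist": [0, 0, 0], "linear": [0.5, 0, 0], "hand": 0},
    {"twist": [0, 0, 0], "linear": [0, 0.5, 0], "hand": 0},
    {"twist": [0, 0, 0], "linear": [0, 0.8, 0], "hand": 0},
    {"twist": [0, 0, 0], "linear": [0, 0.8, 0], "hand": 0},
    {"twist": [0, 0, 0], "linear": [0, 0.8, 0], "hand": 0},
    {"twist": [0, 0, 0], "linear": [0, 0.8, 0], "hand": 0}
  ]
}}

```text
t: 21.15
position: [0.4191, 0.1265, 0.0685]
ee_rot: [-0.068, 0.998, -0.0, -0.001]
force: [0.6, -0.9, -2.3]
grip_width: 0.0236
```

Emit:
{"fn": "carry_out", "kwargs": {
  "targets": [
    {"twist": [0, 0, 0], "linear": [0, 0.8, 0], "hand": 0},
    {"twist": [0, 0, 0], "linear": [0, 0.6, 0], "hand": 0},
    {"twist": [0, 0, 0], "linear": [0, 0, 0], "hand": 0},
    {"twist": [0, 0, 0], "linear": [0, 0, 0], "hand": 0}
  ]
}}

```text
t: 21.48
position: [0.412, 0.1817, 0.0684]
ee_rot: [-0.069, 0.998, -0.0, -0.001]
force: [0.1, -0.3, -1.1]
grip_width: 0.0239
```

```bash
python3 - <<'E'
from pl import *
s,R=st();tipr(s,R)
im=r.camera("side");cv2.imwrite("pics/s8.png",im[:,:,::-1])
im=r.camera("top");cv2.imwrite("pics/t8.png",im[:,:,::-1]);crop(im,285,165,120,60,6,"pics/t8c.png")
E
```

```text
t 21.48 pos [0.412  0.1817 0.0684] hookyaw 7.94 tilt [-0.001 -0.001] F [ 0.12 -0.31 -1.14] w 0.0239
tip riser mm [-69.  216.5  66.7] Friser [ 0.08 -0.32 -1.14]
```

View pics/s8.png

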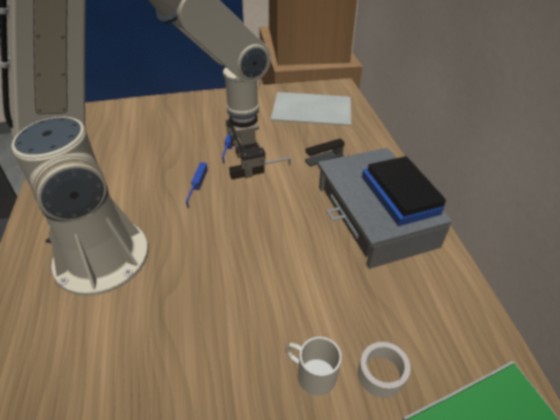

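View pics/t8.png

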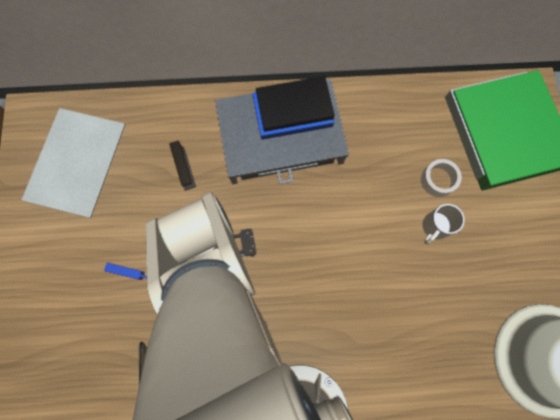

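View pics/t8c.png

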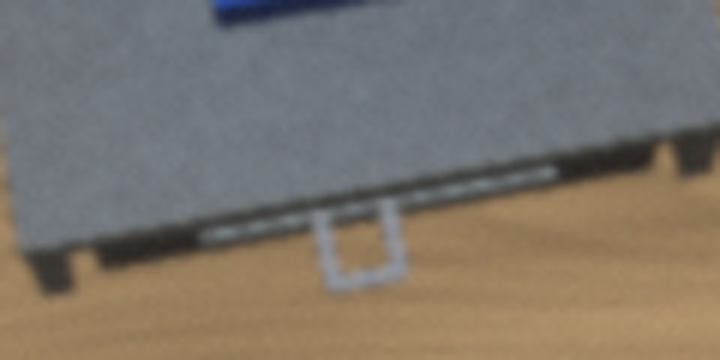

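The top crop shows the loop free, with its bar from crop (335,285) to (402,272). The tray sits straight and the bystanders are unmoved. Measuring it from the top view, then laying the hook down.

```bash
python3 - <<'E'
from pl import *
def rf(P,p=PR):
    v=P[:2]-np.array(p[:2]);c,q=np.cos(p[2]),np.sin(p[2]);return np.round([1e3*(c*v[0]+q*v[1]),1e3*(-q*v[0]+c*v[1])],1)
f=lambda a,b:(225+(a+.5)/6-.5,135+(b+.5)/6-.5)
for a,b in [(335,284),(369,278),(402,272)]: print("bar",rf(onz("top",f(a,b),.036)))
for a,b in [(30,252),(200,221),(369,192),(600,150)]: print("edge",rf(onz("top",f(a,b),.103)))
E
```

```text
bar [-20.6  27.1]
bar [-20.8  11. ]
bar [-20.8  -4.8]
edge [ -1.1 159.6]
edge [-1.1 83.4]
edge [-1.9  7.4]
edge [ -2.  -97.4]
```

Emit:
{"fn": "carry_out", "kwargs": {
  "targets": [
    {"twist": [0, 0, 0], "linear": [0, 0.5, 0], "hand": 0},
    {"twist": [0, 0, 0], "linear": [0, 0.4, 0.2], "hand": 0},
    {"twist": [0, 0, 0], "linear": [0, 0, 0.5], "hand": 0},
    {"twist": [0, 0, 0], "linear": [0, 0, 0.4], "hand": 0},
    {"twist": [0, 0, 0], "linear": [0, 0, 0.3], "hand": 0},
    {"twist": [0, 0, 0], "linear": [0, 0, 0.12], "hand": 0},
    {"twist": [0, 0, 0], "linear": [0, 0, 0], "hand": 0},
    {"twist": [0, 0, 0], "linear": [0, 0, 0], "hand": 0}
  ]
}}

```text
t: 22.25
position: [0.4086, 0.2162, 0.0083]
ee_rot: [-0.067, 0.998, -0.0, -0.0]
force: [-0.3, -0.6, -0.3]
grip_width: 0.0236
```

Emit:
{"fn": "carry_out", "kwargs": {
  "targets": [
    {"twist": [0, 0, 0], "linear": [0, 0, 0.04], "hand": 0},
    {"twist": [0, 0, 0], "linear": [0, 0, 0.04], "hand": 0},
    {"twist": [0, 0, 0], "linear": [0, 0, 0], "hand": 0},
    {"twist": [0, 0, 0], "linear": [0, 0, 0], "hand": 0}
  ]
}}

```text
t: 22.58
position: [0.4088, 0.2171, 0.0053]
ee_rot: [-0.068, 0.998, 0.0, 0.0]
force: [-0.3, 0.0, -1.5]
grip_width: 0.0234
```

Emit:
{"fn": "carry_out", "kwargs": {
  "targets": [
    {"twist": [0, 0, 0], "linear": [0, 0, 0.03], "hand": 0},
    {"twist": [0, 0, 0], "linear": [0, 0, 0], "hand": 0},
    {"twist": [0, 0, 0], "linear": [0, 0, 0], "hand": 0}
  ]
}}

```text
t: 22.83
position: [0.4086, 0.217, 0.0038]
ee_rot: [-0.068, 0.998, -0.0, -0.0]
force: [-0.3, -0.8, -0.9]
grip_width: 0.0237
```

Emit:
{"fn": "carry_out", "kwargs": {
  "targets": [
    {"twist": [0, 0, 0], "linear": [0, 0, 0.015], "hand": 0},
    {"twist": [0, 0, 0], "linear": [0, 0, 0], "hand": 0},
    {"twist": [0, 0, 0], "linear": [0, 0, 0], "hand": 0}
  ]
}}

```text
t: 23.08
position: [0.4086, 0.217, 0.0031]
ee_rot: [-0.068, 0.998, -0.0, -0.0]
force: [0.3, 0.3, -1.3]
grip_width: 0.0235
```

Emit:
{"fn": "carry_out", "kwargs": {
  "targets": [
    {"twist": [0, 0, 0], "linear": [0, 0, 0], "hand": 0.4},
    {"twist": [0, 0, 0], "linear": [0, 0, 0], "hand": 0.6},
    {"twist": [0, 0, 0], "linear": [0, 0, 0], "hand": 1},
    {"twist": [0, 0, 0], "linear": [0, 0, 0], "hand": 1},
    {"twist": [0, 0, 0], "linear": [0, 0, 0], "hand": 1},
    {"twist": [0, 0, 0], "linear": [0, 0, 0], "hand": 1},
    {"twist": [0, 0, 0], "linear": [0, 0, 0], "hand": 1},
    {"twist": [0, 0, 0], "linear": [0, 0, 0], "hand": 1}
  ]
}}

```text
t: 23.75
position: [0.4087, 0.217, 0.0032]
ee_rot: [-0.068, 0.998, 0.0, 0.0]
force: [-0.6, 0.3, 0.2]
grip_width: 0.075
```

Emit:
{"fn": "carry_out", "kwargs": {
  "targets": [
    {"twist": [0, 0, 0], "linear": [0, 0, 0], "hand": 1},
    {"twist": [0, 0, 0], "linear": [0, 0, 0], "hand": 1},
    {"twist": [0, 0, 0], "linear": [0, 0, 0], "hand": 1},
    {"twist": [0, 0, 0], "linear": [0, 0, 0], "hand": 1}
  ]
}}

```text
t: 24.08
position: [0.4087, 0.217, 0.0032]
ee_rot: [-0.068, 0.998, 0.0, 0.0]
force: [-0.6, -0.0, 0.0]
grip_width: 0.0922
```

Emit:
{"fn": "carry_out", "kwargs": {
  "targets": [
    {"twist": [0, 0, 0], "linear": [0, 0, -0.3], "hand": 1},
    {"twist": [0, 0, 0], "linear": [0, 0, -0.6], "hand": 1},
    {"twist": [0, 0, 0], "linear": [0, 0, -0.8], "hand": 1},
    {"twist": [0, 0, 0], "linear": [0, 0, -0.8], "hand": 1},
    {"twist": [0, 0, 0], "linear": [0, 0, -0.8], "hand": 1},
    {"twist": [0, 0, 0], "linear": [0, 0, -0.8], "hand": 1},
    {"twist": [0, 0, 0], "linear": [0, 0, -0.4], "hand": 1},
    {"twist": [0, 0, 0], "linear": [0, 0, 0], "hand": 1}
  ]
}}

```text
t: 24.75
position: [0.4107, 0.2181, 0.1869]
ee_rot: [-0.068, 0.998, 0.001, 0.003]
force: [0.5, 0.4, 0.4]
grip_width: 0.0919
```

```bash
python3 - <<'E'
from pl import *
s,R=st()
im=r.camera("side");cv2.imwrite("pics/s9.png",im[:,:,::-1]);crop(im,300,180,200,150,4,"pics/s9c.png")
im=r.camera("top");cv2.imwrite("pics/t9.png",im[:,:,::-1])
E
```

```text
t 24.75 pos [0.4107 0.2181 0.1869] hookyaw 7.78 tilt [0.006 0.003] F [0.45 0.44 0.36] w 0.0919
```

View pics/s9c.png

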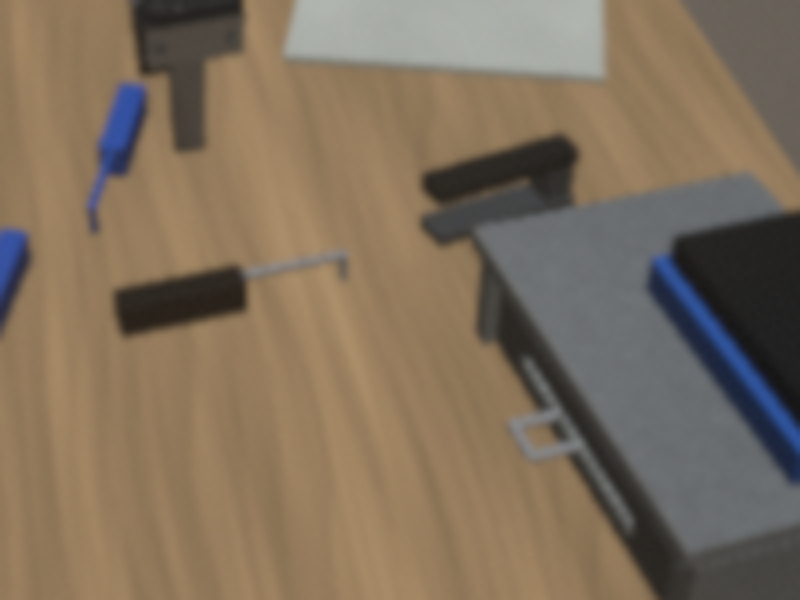

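View pics/t9.png

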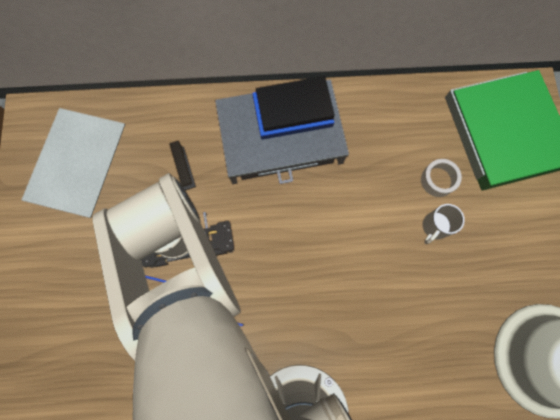

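The side crop shows the black hook lying upright and clear (tip at crop (345,265)) and the loop out in front of the board at crop (535,435). Stapler, mug and tape are where they were, and the gripper is empty above. Handing in.

```bash
python3 - <<'E'
from workcell import r
print(r.close_job(), r.sense()["t"])
E
```

```text
the job is handed in; nothing more can be done
the job is handed in; nothing more can be done
```

The tray is out with its loop bar about 19 mm in front of the board's front edge, and the job is handed in after about 25 s of the 66 s allowed. I picked up the black hook, reached in under the board, touched the loop's left leg, dropped the hook into the loop and pulled at about 4–5 N. I then unhooked and laid the hook upright on the table, clear of the riser and tray.

**Last checks:**
- **Bar position:** both the top and side cameras put the bar about 19 mm in front of the edge. The robot's own pose suggested about 23 mm, which is within the 2–4 mm uncertainty in where the riser stands.
- **Other things:** the stapler, mug and tape roll looked unmoved in the last pictures, and the gripper is empty above the table.

**What did not go to plan:**
- My first grasp lifted before the fingers had closed and came up empty. It left the hook where it lay, and the second grasp held.
- The first touch on the leg peaked at 5.4 N, above the light 2–3 N but below the 7 N that shifts the loop. I backed off to 2 N before going on.
- The hook caught the bar about 11 mm nearer the board's edge than a fully pushed-in tray should give. I did not find out why, so I set the end position from the cameras.

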